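# Build up the bamboo steamer set on its plate

## Task

Pack the small steamer set together on the white plate so it can go on the shelf in one lift, building it from the bottom up: the dark brown tier in the middle of the plate, the green pinch bowl in the middle of that tier, the pale tier squarely on top, the blue dipping bowl in the middle of the pale tier, and last the lid, every layer upright and fully home. Set each piece down gently and let go of it before fetching the next, never dropping anything, and leave the plate flat on the counter, and do not shift the steel bowl or the pepper jar.

Things in the scene. Friction and masses are not known exactly. Their poses are not given: they have to be found in the camera images.
- plate: White melamine plate, loose, 168 mm in diameter. Origin: centre of its underside, on the counter, z up. Its flat middle, 140 mm across, is 4 mm above the origin; from there the rim slopes up to 13 mm at the edge. A tier stands on the flat middle by its foot. About 0.3 kg.
- brown_tier: The dark brown tier. Open basket 130 mm wide, 55 tall. Origin: centre of underside, z up. Tapered foot disc 100 mm wide, 5 high; above it the upright wall, 5 to 55 mm up, 9 thick (112 inside), pinched anywhere on the rim from above; floor 8 mm above origin. Yaw does not matter. 0.12 kg. On the plate its origin is 4 mm above the plate's.
- pale_tier: The pale straw-coloured tier. Open basket 130 mm wide, 55 tall. Origin: centre of underside, z up. Tapered foot disc 100 mm wide, 5 high; above it the upright wall, 5 to 55 mm up, 9 thick (112 inside), pinched anywhere on the rim from above; floor 8 mm above origin. Yaw does not matter. 0.12 kg. Seated on the brown tier its foot drops inside that wall (6 mm play all round), origin 50 mm above the other's.
- lid: Straw-coloured closed woven lid, 130 mm wide. Origin: centre of underside, z up. Foot disc like a tier's, hoop 5 to 24 mm up, dome to 37. Strap handle over the centre: bar 44 mm along x, 14 wide along y, 54 to 60 mm up, on two end posts, open below; pinch it along y from above. 0.12 kg. Seated on the pale tier its foot drops inside that wall (6 mm play), origin 50 mm above the tier's.
- green_bowl: Green pinch bowl, 54 mm in diameter over its upright upper wall (from 17 mm up to the rim at 34 mm), narrower below. Origin: centre of its underside, z up. Can be gripped across its diameter from above. About 0.045 kg. Standing in a tier its origin is 8 mm above the tier's.
- blue_bowl: Dark blue ceramic dipping bowl, 54 mm in diameter over its upright wall (from 5 mm up to the rim at 32 mm). Origin: centre of its underside, z up. Can be gripped across its diameter from above. About 0.075 kg. Standing in a tier its origin is 8 mm above the tier's.
- steel_bowl: Shiny steel pinch bowl, 62 mm wide at the rim, 26 mm tall; not part of the set, stays where it is. Origin: centre of its underside.
- pepper_jar: Glass jar of peppercorns with a wooden cap, 45 mm wide, 74 mm tall; stays where it is. Origin: centre of its underside.
Not all that is in view belongs to the job. What is shaped like the pale_tier but orange or pink is not meant.

How it is judged:
By the outcome, as a careful person would: the job done as asked, in the order asked, and still so for the second after the job is handed in, with the robot touching nothing.
It also fails if it takes over 131 s, if anything falls off the work surface, if the arm or the gripper's body presses on something with over 40 N, if the wrist force passes 120 N, or if a joint passes its speed limit or range.

## Robot

A 6-joint arm with a two-finger parallel gripper is mounted at the origin on the work surface. World frame = base frame: x ahead of the robot, y to its left, z up, the work surface at z = 0. Lengths are in m, angles in rad, forces in N, time in s.
With the tool pointing down it reaches from about 0.3 to 0.775 m from the base axis. Payload 14.6 kg.
Tool frame: the origin (TCP) lies at the very end of the fingers, on their centre line; the grasp point (between the pads) lies 19 mm behind it; z points along the fingers, y is the line along which they close (so a half turn about z gives the same grasp; the last joint's range is limited). The gripper opens to 94 mm and grips with 3 to 60 N. Pads are 16 mm wide; open, the fingers measure 119 mm over their backs; the gripper's body (75 mm by 177 mm) begins 78 mm behind the grasp point.
Start: joints at [1.271, 0.3, 1.521, -0, 1.321, -0.067], TCP at [0.127, 0.535, 0.173] pointing down, gripper open.
Joint ranges: [-3.03, 3.03], [-0.79, 2.21], [0.23, 2.52], [-1.04, 4.18], [0, 3.07], [-2.55, 2.55]. Speed limits (rad/s): [2.22, 2.22, 2.57, 3.14, 3.14, 3.14].

## Interface

Orientations are given as [roll, pitch, yaw] about the fixed x, y, z axes, in that order (R = Rz(yaw) Ry(pitch) Rx(roll)).
In Python, from station import * gives the robot as it stands.
- The arm moves only by the tool jog_arm, never from a script. Its argument "rows" is a list of rows, each a list of 3 entries, a list of its own where there are three numbers: the shift along the tool's x, y, z in m, then the turn about the tool's z in degrees, then the finger opening in m, from 0 to 0.094. A call has 1 to 12 rows; each row shifts and turns the commanded pose from where the row before left it, along the tool's axes as they then stand; what a row does not reach is not made up. A row lasts 1/12 s, in which the tool goes at most 41.7 mm and 7.16 degrees, less where a joint would pass 70% of its speed; a pose out of reach is approached as far as the arm can. A call is refused whole if a number of a shift passes 0.0417 or a number of a turn 7.16, either way. A call with a gripper value outside its range is refused whole. The fingers move at their own pace and stop on an object; "squeeze" is the grip in N (left out, the last holds). Time passes only in rows, so rows that do not move let the fingers close. It gives the time, the measured TCP pose, the force, the opening and the grip force at its end, in the units of the state.
- get_obs(): the state, without advancing time (a new reading comes with each control period).
- camera(name): name is "side" or "top"; returns a dict with "image" (420x560x3 uint8, red, green, blue), "range_z" (420x560 float32, m along the optical axis (not along the pixel's ray), 0 where there is no reading), "K" (3x3 intrinsics, pixels), "k1" (the pictures are not rectified: a ray, as slopes to the right and down, at radius r is drawn at 1 + k1 r^2 times it, then the intrinsics apply), "world_from_camera" (4x4, takes a point from camera to world coordinates). Camera axes: x right, y up, looking along -z (the intrinsics and any distortion apply to the point x, -y, -z); pixel columns grow to the right and rows downward; lengths in m; the calibration is good to about 2 mm. A picture is of the moment at which its call begins.
- hand_in(): hands the job in; it is judged then, once.
Trained networks look in a picture, given as the dict that the camera call returned (one of the last four; its "shot" number tells which), for a name from the list of things; names that differ only in an ending like _2 or _b are one class to them, and where a whole thing is asked for, a point or a joint stands for the part that bears it (a point fixed in the world has none). Each returns a list of dicts, best first, with "p" (0 to 1); they miss things now and then, are a little off and sometimes report something else, mostly with a low value. They report only what shows in the picture. A call takes as long as a camera call. They do not tell look-alikes from the thing itself.
- search_frame(label, picture): "at" ([column, row] as shares, 0 to 1, of the picture: columns of its width, rows of its height, amid what is visible of it).
- spot_point(label, picture): "at" ([column, row] as shares, 0 to 1, of the picture: columns of its width, rows of its height: a listed point, or the origin of a listed thing).
The state is a dict: "time_s": time; "qpos": joint angles; "joint_vel": joint speeds; "tau": joint torques, N m; "ee_pos": TCP position; "eef_rot": TCP orientation; "force": force on the tool from outside, world axes, zero at the start; "moment": the same for the moment, N m; "grip_width": finger opening in m; "grip_force": force on a finger pad.
Only numpy, scipy, OpenCV 4.12 (cv2) and the standard library are available. Lean on these libraries where they do the work, as an engineer would, in place of code of your own. Each camera call takes 0.05 s, during which the arm holds its last target. There are 200 camera calls.

## Working session

There is one attempt and no reset: what is moved stays moved. The work goes in short steps, Python scripts to look and compute and a tool call to move; the robot and the scene stay as the last step left them, time stands still between calls to the robot, and variables do not carry over. Pictures are saved under pics/ and viewed, at most 17 in all, crops included, and the job is handed in when it is done.

Besides the shell and the picture viewer there is one more tool, called after "Emit:" by a JSON object that holds its "api" and its "payload", one argument or row to a line. jog_arm: Moves the arm, as the interface text tells. Its arguments: {"type":"object","properties":{"rows":{"type":"array","items":{"type":"array"}},"squeeze":{"type":"number"}},"required":["rows"]}

```bash
ls; mkdir -p pics; cat > h.py <<'E'
from station import *
import numpy as np, cv2
def ray(c,u,v):
    K=c["K"];d=np.array([(u-K[0,2])/K[0,0],(v-K[1,2])/K[1,1]]);s=d.copy()
    for _ in range(20): s=d/(1+c["k1"]*(s@s))
    return s
def pt(c,u,v,z):  # point at range z
    s=ray(c,u,v); p=np.array([s[0]*z,-s[1]*z,-z,1]); return (c["world_from_camera"]@p)[:3]
def onz(c,u,v,h):  # ray meets world height h
    o=c["world_from_camera"][:3,3]; p=pt(c,u,v,1.0)-o; return o+p*(h-o[2])/p[2]
def cloud(c):
    K=c["K"];H,W=c["range_z"].shape
    u,v=np.meshgrid(np.arange(W),np.arange(H));dx=(u-K[0,2])/K[0,0];dy=(v-K[1,2])/K[1,1];sx,sy=dx.copy(),dy.copy()
    for _ in range(20):
        f=1+c["k1"]*(sx**2+sy**2);sx,sy=dx/f,dy/f
    z=c["range_z"];P=np.stack([sx*z,-sy*z,-z,np.ones_like(z)],-1)
    return (P@c["world_from_camera"].T)[...,:3]
def save(c,n): cv2.imwrite("pics/"+n+".png",c["image"][...,::-1])
E
python3 - <<'E'
from h import *
c=camera("top");save(c,"t0");P=cloud(c);s=camera("side");save(s,"s0")
for n in "plate brown_tier pale_tier lid green_bowl blue_bowl steel_bowl pepper_jar".split():
    for r in spot_point(n,c)[:4]:
        u,v=r["at"][0]*560,r["at"][1]*420
        print(n,round(r["p"],2),int(u),int(v),P[int(v),int(u)].round(3),onz(c,u,v,0).round(3))
print(c["world_from_camera"].round(3),c["K"],c["k1"])
E
```

```text
pics
plate 0.82 353 196 [ 0.538 -0.161  0.003] [ 0.538 -0.163  0.   ]
brown_tier 0.85 432 244 [ 0.426 -0.347  0.008] [ 0.427 -0.352  0.   ]
pale_tier 0.8 158 313 [0.252 0.284 0.01 ] [0.25  0.286 0.   ]
pale_tier 0.65 226 280 [0.33  0.134 0.006] [0.328 0.133 0.   ]
pale_tier 0.61 154 104 [0.754 0.333 0.009] [0.757 0.335 0.   ]
pale_tier 0.57 130 223 [0.456 0.366 0.008] [0.455 0.367 0.   ]
lid 0.62 220 186 [0.545 0.155 0.038] [0.551 0.159 0.   ]
green_bowl 0.67 287 137 [0.681 0.002 0.004] [0.682 0.    0.   ]
blue_bowl 0.79 290 232 [ 0.446 -0.011  0.004] [ 0.446 -0.012  0.   ]
steel_bowl 0.9 424 169 [ 0.61  -0.335  0.003] [ 0.611 -0.338  0.   ]
pepper_jar 0.59 161 167 [0.588 0.297 0.033] [0.595 0.305 0.   ]
[[ 0.026  0.985 -0.168  0.332]
 [-1.     0.028  0.011  0.006]
 [ 0.016  0.167  0.986  0.99 ]
 [ 0.     0.     0.     1.   ]] [[417.90852316   0.         288.16527676]
 [  0.         417.90852316 209.48820191]
 [  0.           0.           1.        ]] 0.0029241501256595612
```

View pics/t0.png

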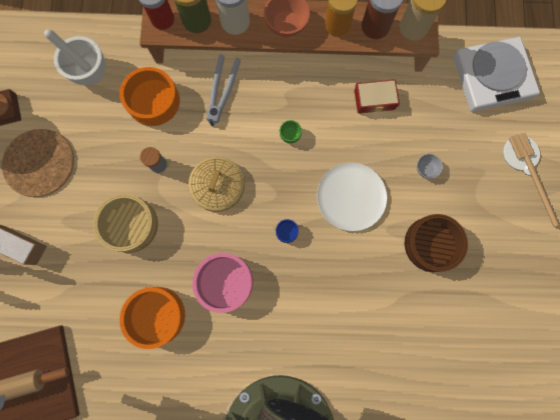

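View pics/s0.png

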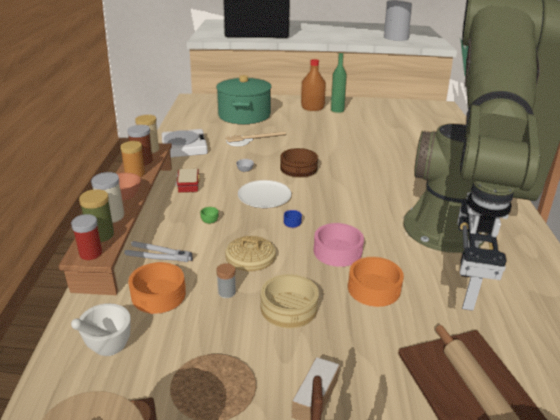

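Top picture: the candidates for the pale tier are orange (149,97), orange (151,318), pink (222,282) and straw (126,223). The straw one fits the description. The brown tier is at (436,243), plate (352,197), lid (216,184), green bowl (290,131), blue bowl (287,231), steel bowl (430,167) and pepper jar (153,160).

```bash
cat >> h.py <<'E'
def circ(P,c,R,z0,z1,r0=0):
    """robust fixed-point circle fit of cloud points in height band near c"""
    c=np.array(c,float)
    for _ in range(6):
        d=np.hypot(P[...,0]-c[0],P[...,1]-c[1])
        m=(d<R)&(d>r0)&(P[...,2]>z0)&(P[...,2]<z1)
        x,y=P[m][:,0],P[m][:,1]
        s=np.linalg.lstsq(np.c_[2*x,2*y,np.ones_like(x)],x*x+y*y,rcond=None)[0]
        c=s[:2]
    return c.round(4),round(float(np.sqrt(s[2]+c@c)),4),int(m.sum()),P[m][:,2].mean().round(4)
E
python3 - <<'E'
from h import *
c=camera("top");P=cloud(c)
print("brown",circ(P,(.426,-.347),.08,.048,.062))
print("pale",circ(P,(.456,.366),.08,.048,.062))
print("green",circ(P,(.681,.002),.04,.028,.04))
print("blue",circ(P,(.446,-.011),.04,.026,.04))
print("plate",circ(P,(.538,-.161),.1,.008,.02))
print("steel",circ(P,(.611,-.336),.05,.02,.032)); print("pepper",circ(P,(.595,.303),.04,.065,.085))
# lid
m=(np.hypot(P[...,0]-.55,P[...,1]-.157)<.08)
q=P[m&(P[...,2]>.012)&(P[...,2]<.032)];print("lidhoop",circ(P,(.55,.157),.09,.018,.027,.05))
b=P[m&(P[...,2]>.050)];ce,(w,h),a=cv2.minAreaRect(b[:,:2].astype(np.float32)*1000);print("bar",ce,w,h,a,len(b),b[:,2].mean(),np.median(b[:,:2],0))
e,V=np.linalg.eigh(np.cov(b[:,:2].T));print("long axis yaw",np.degrees(np.arctan2(V[1,1],V[0,1])),np.sqrt(e))
o=get_obs();print(o["ee_pos"],o["eef_rot"],o["qpos"])
im=c["image"][...,::-1];a=cv2.resize(im[130:350,60:280],None,fx=2.5,fy=2.5,interpolation=cv2.INTER_CUBIC)
cv2.imwrite("pics/c1.png",a)
E
```

```text
brown (array([ 0.4267, -0.3459]), 0.0604, 776, np.float64(0.0539))
pale (array([0.4523, 0.3652]), 0.0603, 801, np.float64(0.0544))
green (array([ 0.6872, -0.0056]), 0.0254, 105, np.float64(0.0324))
blue (array([ 0.4465, -0.0034]), 0.025, 112, np.float64(0.0314))
plate (array([ 0.5357, -0.1563]), 0.0791, 678, np.float64(0.0107))
steel (array([ 0.6127, -0.3414]), 0.0291, 96, np.float64(0.0239))
pepper (array([0.6011, 0.3109]), 0.0163, 321, np.float64(0.0733))
lidhoop (array([0.5553, 0.167 ]), 0.0623, 366, np.float64(0.0244))
bar (554.5339965820312, 166.74179077148438) 14.836403846740723 45.36730194091797 71.81381225585938 126 0.059088898176282066 [0.55384451 0.16651716]
long axis yaw 163.03346970081466 [0.00417155 0.01341252]
[0.12689445 0.5351471  0.17334369] [-3.14157389e+00  9.23488712e-07  2.90877652e+00] [ 1.27138045e+00  2.99900391e-01  1.52100395e+00 -2.23960417e-06
  1.32070697e+00 -6.65991905e-02]
```

View pics/c1.png

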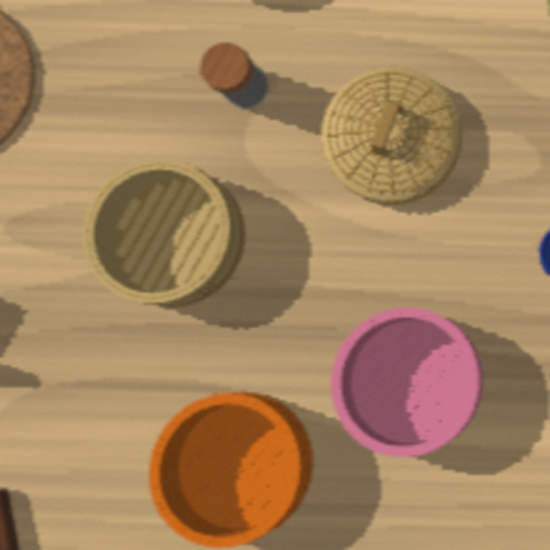

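The crop confirms the straw tier at crop (165,232), distinct from pink (407,382) and orange (230,470). The lid bar's long axis is about 163° yaw, close to the tool's yaw, so I'll keep that yaw throughout. Moving towards the brown rim.

Emit:
{"api": "jog_arm", "payload": {
  "rows": [
    [[0,0,0],3.6,0.05],
    [[-0.03,-0.028,0],0,0.05],
    [[-0.03,-0.028,0],0,0.05],
    [[-0.03,-0.028,0],0,0.05],
    [[-0.03,-0.028,0],0,0.05],
    [[-0.03,-0.028,0],0,0.05],
    [[-0.03,-0.028,0],0,0.05],
    [[-0.03,-0.028,0],0,0.05],
    [[-0.03,-0.028,0],0,0.05],
    [[-0.03,-0.028,0],0,0.05],
    [[-0.03,-0.028,0],0,0.05],
    [[-0.03,-0.028,0],0,0.05]
  ],
  "squeeze": 25
}}

```text
time_s: 1.55
ee_pos: [0.3534, 0.1425, 0.1737]
eef_rot: [3.141, 0.001, 2.846]
force: [1.2, 0.8, -0.4]
grip_width: 0.0497
grip_force: 0.0
```

```bash
cat >> h.py <<'E'
def go(*targets):
    """shift in the tool's axes from the present TCP to each world target (x,y,z)"""
    o=get_obs();R=cv2.Rodrigues(np.zeros(3))[0]
    from scipy.spatial.transform import Rotation as Q
    R=Q.from_euler("xyz",o["eef_rot"]).as_matrix();print("tcp",o["ee_pos"].round(4) if hasattr(o["ee_pos"],"round") else o["ee_pos"],"yaw",np.degrees(o["eef_rot"][2]).round(2),"t",round(o["time_s"],2),"w",round(float(o["grip_width"]),4),"gf",round(float(o["grip_force"]),1),"F",np.round(o["force"],1))
    for t in targets: print("to",t,"shift",((np.array(t)-o["ee_pos"])@R).round(4))
    return R
E
python3 -c "
from h import *
go((.4444,-.2880,.10))"
```

```text
tcp [0.3534 0.1425 0.1737] yaw 163.07 t 1.55 w 0.0497 gf 0.0 F [ 1.2  0.8 -0.4]
to (0.4444, -0.288, 0.1) shift [-0.2123 -0.3854  0.0737]
```

Emit:
{"api": "jog_arm", "payload": {
  "rows": [
    [[-0.018,-0.034,0.006],0,0.05],
    [[-0.018,-0.034,0.006],0,0.05],
    [[-0.018,-0.034,0.006],0,0.05],
    [[-0.018,-0.034,0.006],0,0.05],
    [[-0.018,-0.034,0.006],0,0.05],
    [[-0.018,-0.034,0.006],0,0.05],
    [[-0.018,-0.034,0.006],0,0.05],
    [[-0.018,-0.034,0.006],0,0.05],
    [[-0.018,-0.034,0.006],0,0.05],
    [[-0.018,-0.034,0.006],0,0.05],
    [[-0.018,-0.034,0.006],0,0.05],
    [[-0.013,-0.011,0.004],0,0.05]
  ]
}}

```text
time_s: 2.55
ee_pos: [0.442, -0.2893, 0.1026]
eef_rot: [-3.141, -0.0, 2.843]
force: [-0.1, 1.0, -0.7]
grip_width: 0.0498
grip_force: 0.0
```

```bash
python3 - <<'E'
from h import *
c=camera("top");s=camera("side")
go((.4444,-.2880,.10),(.4444,-.2880,.03))
im=c["image"][...,::-1];a=cv2.resize(im[160:320,330:520],None,fx=2.5,fy=2.5)
b=cv2.resize(s["image"][110:250,200:400,::-1],None,fx=2,fy=2)
h=max(a.shape[0],b.shape[0]);z=lambda i:cv2.copyMakeBorder(i,0,h-i.shape[0],0,0,0)
cv2.imwrite("pics/b1.png",cv2.resize(np.hstack([z(a),z(b)]),None,fx=.85,fy=.85))
E
```

```text
tcp [ 0.4425 -0.2874  0.1022] yaw 162.92 t 2.65 w 0.0503 gf 0.0 F [ 0.2 -0.  -0. ]
to (0.4444, -0.288, 0.1) shift [-0.002  -0.      0.0022]
to (0.4444, -0.288, 0.03) shift [-0.0021 -0.      0.0722]
```

View pics/b1.png

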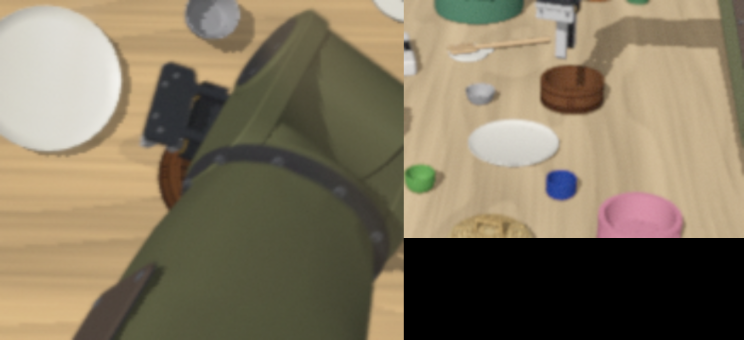

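The crops show the gripper (left crop ~(185,105)) above the near-plate edge of the brown tier. I'll descend and pinch the rim.

Emit:
{"api": "jog_arm", "payload": {
  "rows": [
    [[-0.002,0,0.012],0,0.05],
    [[0,0,0.012],0,0.05],
    [[0,0,0.012],0,0.05],
    [[0,0,0.012],0,0.05],
    [[0,0,0.012],0,0.05],
    [[0,0,0.012],0,0.05],
    [[0,0,0],0,0.03],
    [[0,0,0],0,0.015],
    [[0,0,0],0,0],
    [[0,0,0],0,0],
    [[0,0,0],0,0],
    [[0,0,0],0,0]
  ]
}}

```text
time_s: 3.65
ee_pos: [0.4446, -0.2861, 0.0318]
eef_rot: [-3.141, 0.001, 2.846]
force: [0.8, 0.0, 0.6]
grip_width: 0.0136
grip_force: 0.0
```

Emit:
{"api": "jog_arm", "payload": {
  "rows": [
    [[0,0,0],0,0],
    [[0,0,-0.002],0,0],
    [[0,0,-0.005],0,0],
    [[0,0,-0.01],0,0],
    [[0,0,-0.015],0,0],
    [[0,0,-0.015],0,0],
    [[0,0,-0.015],0,0],
    [[0,0,-0.015],0,0],
    [[0,0,-0.01],0,0],
    [[0,0,-0.005],0,0],
    [[0,0,0],0,0]
  ]
}}

```text
time_s: 4.57
ee_pos: [0.4448, -0.2862, 0.1246]
eef_rot: [-3.141, 0.002, 2.846]
force: [-0.2, -0.3, -0.7]
grip_width: 0.0006
grip_force: 0.0
```

```bash
python3 - <<'E'
from h import *
R=go((.5532,-.0984,.12))
s=camera("side");cv2.imwrite("pics/b2.png",cv2.resize(s["image"][80:250,200:400,::-1],None,fx=2.5,fy=2.5))
c=camera("top");print(circ(cloud(c),np.array(get_obs()["ee_pos"])[:2]-.0605*R[:2,1],.08,.12,.16))
E
```

```text
tcp [ 0.4448 -0.2862  0.1246] yaw 163.06 t 4.57 w 0.0006 gf 0.0 F [-0.2 -0.3 -0.7]
to (0.5532, -0.0984, 0.12) shift [-0.049   0.2113  0.0045]
(array([0., 0.]), 0.0, 0, np.float64(nan))h.py:28: RuntimeWarning: Mean of empty slice.
  return c.round(4),round(float(np.sqrt(s[2]+c@c)),4),int(m.sum()),P[m][:,2].mean().round(4)
  ret = ret.dtype.type(ret / rcount)
```

View pics/b2.png

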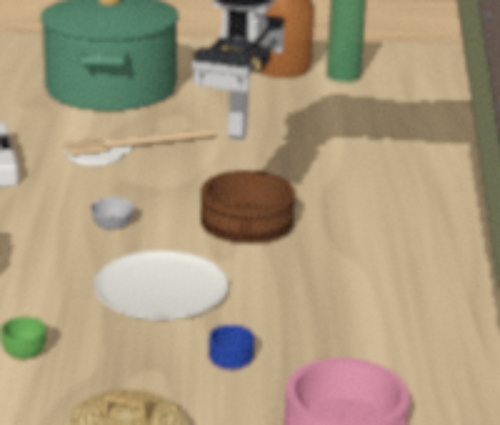

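It shows the brown tier (250,205) still standing, with the gripper empty above it: I lifted before the grip had built up. I'll re-measure, go deeper and check the grip force before lifting.

```bash
python3 - <<'E'
from h import *
c=camera("side");P=cloud(c)
o=circ(P,(.4267,-.3459),.08,.05,.06);print(o)
c=o[0];go((c[0]+.0605*.2915,c[1]+.0605*.9566,.024),(.4444,-.288,.024))
E
```

```text
(array([ 0.4249, -0.3459]), 0.061, 237, np.float64(0.0548))
tcp [ 0.4441 -0.2858  0.1226] yaw 163.06 t 4.72 w 0.0003 gf 0.0 F [-1.   0.4 -0.1]
to (np.float64(0.44253575), np.float64(-0.2880257), 0.024) shift [ 0.0007 -0.0027  0.0986]
to (0.4444, -0.288, 0.024) shift [-0.001  -0.0021  0.0986]
```

Emit:
{"api": "jog_arm", "payload": {
  "rows": [
    [[0,0,0],0,0.05],
    [[0,0,0],0,0.05],
    [[0,0,0],0,0.05],
    [[0,0,0],0,0.05],
    [[0,0,0],0,0.05],
    [[0,0,0],0,0.05]
  ]
}}

```text
time_s: 5.22
ee_pos: [0.4444, -0.286, 0.1233]
eef_rot: [3.142, -0.0, 2.846]
force: [1.2, -0.7, -0.3]
grip_width: 0.0371
grip_force: 0.0
```

Emit:
{"api": "jog_arm", "payload": {
  "rows": [
    [[0,-0.002,0.01],0,0.05],
    [[0,0,0.01],0,0.05],
    [[0,0,0.01],0,0.05],
    [[0,0,0.012],0,0.05],
    [[0,0,0.012],0,0.05],
    [[0,0,0.012],0,0.05],
    [[0,0,0.012],0,0.05],
    [[0,0,0.01],0,0.05],
    [[0,0,0.01],0,0.05],
    [[0,0,0],0,0.05]
  ]
}}

```text
time_s: 6.05
ee_pos: [0.4429, -0.2872, 0.023]
eef_rot: [3.14, -0.003, 2.846]
force: [-0.4, -0.1, -1.4]
grip_width: 0.0501
grip_force: 0.0
```

Emit:
{"api": "jog_arm", "payload": {
  "rows": [
    [[0,0,0],0,0],
    [[0,0,0],0,0],
    [[0,0,0],0,0],
    [[0,0,0],0,0],
    [[0,0,0],0,0],
    [[0,0,0],0,0],
    [[0,0,0],0,0],
    [[0,0,0],0,0],
    [[0,0,0],0,0],
    [[0,0,0],0,0]
  ]
}}

```text
time_s: 6.88
ee_pos: [0.4438, -0.2879, 0.0254]
eef_rot: [-3.142, -0.0, 2.846]
force: [-0.4, -0.5, 0.4]
grip_width: 0.0007
grip_force: 0.0
```

```bash
python3 - <<'E'
from h import *
s=camera("side");cv2.imwrite("pics/b3.png",cv2.resize(s["image"][100:220,230:370,::-1],None,fx=4,fy=4,interpolation=cv2.INTER_CUBIC))
P=cloud(s);print(circ(P,(.4267,-.3459),.08,.05,.06))
u=P[(abs(P[...,0]-.444)<.08)&(abs(P[...,1]+.288)<.06)&(P[...,2]>.065)&(P[...,2]<.1)];print(len(u),u.mean(0) if len(u) else 0)
E
```

```text
(array([ 0.4254, -0.3454]), 0.061, 218, np.float64(0.0549))
71 [ 0.4414376  -0.28061607  0.08210642]
```

View pics/b3.png

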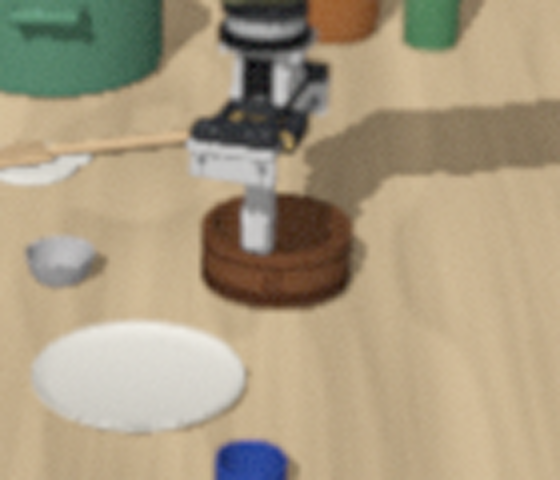

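It shows the finger (258,225 in crop) reaching over the tier's front wall, yet the reported opening is nearly 0. I'll compare finger and wall surfaces in depth.

```bash
python3 - <<'E'
from h import *
s=camera("side");P=cloud(s);R=go()
t=np.array(get_obs()["ee_pos"]);c0=np.array([.426,-.3457,0])
for col in (294,288,303):
  for r in range(139,174,2):
    p=P[r,col];print(col,r,s["image"][r,col],p.round(3),"tool",((p-t)@R).round(3),"rad",np.hypot(*(p-c0)[:2]).round(3))
E
```

```text
tcp [ 0.4438 -0.2879  0.0253] yaw 163.06 t 6.98 w 0.0006 gf 0.0 F [ 0.5 -0.2 -0.9]
294 139 [193 192 190] [ 0.446 -0.197  0.183] tool [ 0.025  0.087 -0.158] rad 0.15
294 141 [165 163 164] [ 0.445 -0.207  0.172] tool [ 0.022  0.077 -0.147] rad 0.14
294 143 [179 178 177] [ 0.445 -0.211  0.164] tool [ 0.021  0.074 -0.138] rad 0.136
294 145 [185 185 183] [ 0.445 -0.204  0.16 ] tool [ 0.023  0.081 -0.135] rad 0.143
294 147 [136 135 134] [ 0.444 -0.276  0.121] tool [ 0.003  0.011 -0.095] rad 0.072
294 149 [135 136 134] [ 0.444 -0.272  0.115] tool [ 0.005  0.015 -0.09 ] rad 0.076
294 151 [136 138 134] [ 0.443 -0.274  0.108] tool [ 0.005  0.013 -0.082] rad 0.074
294 153 [183 179 179] [ 0.443 -0.274  0.1  ] tool [ 0.005  0.013 -0.075] rad 0.074
294 155 [199 199 197] [ 0.443 -0.272  0.094] tool [ 0.005  0.015 -0.069] rad 0.076
294 157 [198 196 196] [ 0.443 -0.273  0.086] tool [ 0.005  0.014 -0.061] rad 0.075
294 159 [197 197 196] [ 0.442 -0.285  0.074] tool [ 0.002  0.003 -0.048] rad 0.063
294 161 [189 186 186] [ 0.442 -0.277  0.07 ] tool [ 0.005  0.01  -0.045] rad 0.071
294 163 [113  99  89] [
[... 2694 characters left out ...]
-0.409  0.023] tool [-0.002 -0.126  0.003] rad 0.065
303 159 [73 49 33] [ 0.409 -0.406  0.016] tool [-0.001 -0.123  0.009] rad 0.063
303 161 [72 42 27] [ 0.409 -0.397  0.013] tool [ 0.002 -0.115  0.013] rad 0.054
303 163 [97 62 41] [ 0.412 -0.289  0.058] tool [ 0.03  -0.01  -0.032] rad 0.058
303 165 [112  71  46] [ 0.412 -0.283  0.053] tool [ 0.032 -0.005 -0.028] rad 0.064
303 167 [95 57 41] [ 0.412 -0.286  0.044] tool [ 0.031 -0.008 -0.019] rad 0.061
303 169 [111  66  41] [ 0.411 -0.283  0.038] tool [ 0.032 -0.005 -0.013] rad 0.064
303 171 [113  72  46] [ 0.411 -0.278  0.034] tool [ 0.034  0.    -0.008] rad 0.07
303 173 [87 51 33] [ 0.411 -0.291  0.019] tool [ 0.031 -0.013  0.006] rad 0.057
```

```bash
python3 - <<'E'
from h import *
s=camera("side");P=cloud(s);R=go();t=np.array(get_obs()["ee_pos"])
im=s["image"].astype(int);g=(np.ptp(im,axis=2)<14)&(im.mean(2)>100)
T=(P-t)@R
for r in range(126,168):
    m=g[r]&(abs(T[r,:,0])<.06)&(abs(T[r,:,1])<.11); m[:250]=0;m[340:]=0
    if m.sum(): q=T[r][m];k=np.where(m)[0];print(r,k.min(),k.max(),"x",q[:,0].min().round(3),q[:,0].max().round(3),"y",np.median(q[:,1]).round(3),"z",np.median(q[:,2]).round(3),np.median(P[r][m][:,2]).round(3))
# project the reported TCP
K=s["K"];W=np.linalg.inv(s["world_from_camera"])
for dz in (0,-.035,-.097):
    p=(W@np.r_[t+R@[0,0,dz],1])[:3];a=np.array([p[0],-p[1]])/-p[2];a*=1+s["k1"]*(a@a);print(dz,K[0,0]*a[0]+K[0,2],K[1,1]*a[1]+K[1,2])
E
```

```text
tcp [ 0.4438 -0.2879  0.0253] yaw 163.06 t 7.03 w 0.0007 gf 0.0 F [-0.4  0.   0.1]
126 299 310 x 0.012 0.031 y -0.072 z -0.139 0.164
127 308 310 x 0.026 0.033 y -0.071 z -0.137 0.162
134 278 278 x -0.027 -0.027 y 0.088 z -0.167 0.192
135 277 284 x -0.031 -0.007 y 0.086 z -0.163 0.189
136 277 291 x -0.031 0.016 y 0.087 z -0.162 0.188
137 278 298 x -0.028 0.035 y 0.084 z -0.16 0.185
138 278 298 x -0.027 0.036 y 0.082 z -0.157 0.182
139 278 298 x -0.028 0.035 y 0.08 z -0.151 0.176
140 278 298 x -0.029 0.035 y 0.077 z -0.148 0.173
141 278 298 x -0.029 0.037 y 0.079 z -0.145 0.171
142 278 298 x -0.028 0.035 y 0.079 z -0.142 0.167
143 278 298 x -0.029 0.036 y 0.078 z -0.136 0.162
144 284 298 x -0.01 0.035 y 0.078 z -0.136 0.161
145 291 298 x 0.014 0.036 y 0.078 z -0.134 0.159
146 292 297 x -0.004 0.031 y 0.015 z -0.101 0.126
147 292 297 x -0.004 0.012 y 0.008 z -0.094 0.119
148 292 298 x -0.003 0.011 y 0.009 z -0.091 0.116
149 292 297 x -0.005 0.011 y 0.009 z -0.087 0.113
150 291 297 x -0.004 0.011 y 0.008 z -0.084 0.109
151 291 297 x -0.006 0.011 y 0.011 z -0.08 0.106
152 291 298 x -0.007 0.011 y 0.008 z -0.075 0.1
153 290 298 x -0.042 0.013 y 0.007 z -0.073 0.098
154 290 298 x -0.044 0.011 y 0.012 z -0.07 0.095
155 291 297 x -0.006 0.011 y 0.009 z -0.066 0.091
156 291 297 x -0.006 0.01 y 0.008 z -0.062 0.087
157 291 297 x -0.005 0.011 y 0.01 z -0.058 0.083
158 291 297 x -0.005 0.01 y 0.008 z -0.055 0.08
159 291 297 x -0.003 0.011 y 0.01 z -0.052 0.077
160 291 297 x -0.006 0.013 y 0.009 z -0.046 0.072
161 291 297 x -0.004 0.011 y 0.011 z -0.044 0.069
162 292 297 x -0.004 0.012 y 0.009 z -0.041 0.066
0 293.1388635513327 171.60073013086733
-0.035 293.4443279285498 162.18737306668152
-0.097 293.9940536331963 145.06889992033425
```

The depth shows the finger tips really end at z≈0.062, about 37 mm above the reported TCP, with only ~3 mm error in x and y. So I trust vision over the reported z. I'll open here, then go 31 mm further down and watch the force.

Emit:
{"api": "jog_arm", "payload": {
  "rows": [
    [[0,0,-0.003],0,0.05],
    [[0,0,0],0,0.05],
    [[0,0,0],0,0.05],
    [[0,0,0],0,0.05],
    [[0,0,0],0,0.05],
    [[0,0,0],0,0.05],
    [[0,0,0],0,0.05],
    [[0,0,0],0,0.05],
    [[0,0,0.005],0,0.05],
    [[0,0,0.005],0,0.05]
  ]
}}

```text
time_s: 7.87
ee_pos: [0.4439, -0.2879, 0.0181]
eef_rot: [-3.141, 0.0, 2.846]
force: [0.1, -1.0, -0.1]
grip_width: 0.0503
grip_force: 0.0
```

Emit:
{"api": "jog_arm", "payload": {
  "rows": [
    [[0,0,0.005],0,0.05],
    [[0,0,0.005],0,0.05],
    [[0,0,0.005],0,0.05],
    [[0,0,0.004],0,0.05],
    [[0,0,0.004],0,0.05],
    [[0,0,0],0,0.05]
  ]
}}

```text
time_s: 8.37
ee_pos: [0.4435, -0.2876, -0.0055]
eef_rot: [3.141, -0.001, 2.846]
force: [-0.0, -0.2, 0.2]
grip_width: 0.0499
grip_force: 0.0
```

Emit:
{"api": "jog_arm", "payload": {
  "rows": [
    [[0,0,0],0,0],
    [[0,0,0],0,0],
    [[0,0,0],0,0],
    [[0,0,0],0,0],
    [[0,0,0],0,0],
    [[0,0,0],0,0],
    [[0,0,0],0,0],
    [[0,0,0],0,0],
    [[0,0,0],0,0],
    [[0,0,0],0,0]
  ]
}}

```text
time_s: 9.2
ee_pos: [0.4439, -0.2879, -0.0046]
eef_rot: [-3.141, 0.0, 2.846]
force: [-0.3, -1.0, 1.9]
grip_width: 0.0095
grip_force: 26.6
```

Gripped: 9.5 mm at 27 N. Lift and carry to above the plate.

Emit:
{"api": "jog_arm", "payload": {
  "rows": [
    [[0,0,-0.003],0,0],
    [[0,0,-0.007],0,0],
    [[0,0,-0.015],0,0],
    [[0,0,-0.02],0,0],
    [[0,0,-0.02],0,0],
    [[0,0,-0.015],0,0],
    [[0,0,-0.005],0,0],
    [[0,0.005,0],0,0],
    [[-0.003,0.013,0],0,0],
    [[-0.005,0.02,0],0,0],
    [[-0.006,0.025,0],0,0],
    [[-0.006,0.025,0],0,0]
  ]
}}

```text
time_s: 10.2
ee_pos: [0.4884, -0.2082, 0.0792]
eef_rot: [3.141, -0.002, 2.845]
force: [0.4, 0.6, -0.3]
grip_width: 0.0095
grip_force: 26.6
```

Emit:
{"api": "jog_arm", "payload": {
  "rows": [
    [[-0.006,0.025,0],0,0],
    [[-0.006,0.025,0],0,0],
    [[-0.006,0.025,0],0,0],
    [[-0.005,0.02,0],0,0],
    [[-0.004,0.016,0],0,0],
    [[-0.002,0.01,0],0,0],
    [[-0.001,0.004,0],0,0],
    [[0,0,0],0,0],
    [[0,0,0],0,0]
  ]
}}

```text
time_s: 10.95
ee_pos: [0.5533, -0.0991, 0.08]
eef_rot: [-3.141, -0.001, 2.846]
force: [0.2, -0.0, -1.1]
grip_width: 0.0094
grip_force: 26.6
```

```bash
python3 - <<'E'
from h import *
s=camera("side");save(s,"b4");P=cloud(s);c=camera("top");PT=cloud(c);R=go()
for n,Q in(("side",P),("top",PT)):
  for z0 in(.11,.12,.13,.14):
    try:print(n,z0,circ(Q,(.536,-.156),.085,z0,z0+.02))
    except Exception as e:print(n,e)
  print("plate",circ(Q,(.5357,-.1563),.1,.008,.02))
E
```

```text
tcp [ 0.5534 -0.0995  0.0802] yaw 163.01 t 11.05 w 0.0096 gf 26.6 F [-0.9 -0.1 -1. ]
side 0.11 (array([ 0.5321, -0.1513]), 0.0615, 377, np.float64(0.12))
side 0.12 (array([ 0.5326, -0.1515]), 0.0618, 443, np.float64(0.131))
side 0.13 (array([ 0.5325, -0.1523]), 0.0619, 368, np.float64(0.1374))
side 0.14 (array([ 0.5332, -0.1509]), 0.0622, 149, np.float64(0.1449))
plate (array([ 0.5346, -0.158 ]), 0.0752, 301, np.float64(0.0113))
top 0.11 (array([0., 0.]), 0.0, 0, np.float64(nan))
top 0.12 (array([ 0.5219, -0.2023]), 0.0186, 76, np.float64(0.1382))
top 0.13 (array([ 0.5228, -0.1987]), 0.0213, 92, np.float64(0.1386))
top 0.14 (array([ 0.5255, -0.1872]), 0.031, 16, np.float64(0.1406))
plate (array([0., 0.]), 0.0, 0, np.float64(nan))h.py:28: RuntimeWarning: Mean of empty slice.
  return c.round(4),round(float(np.sqrt(s[2]+c@c)),4),int(m.sum()),P[m][:,2].mean().round(4)
  ret = ret.dtype.type(ret / rcount)
```

View pics/b4.png

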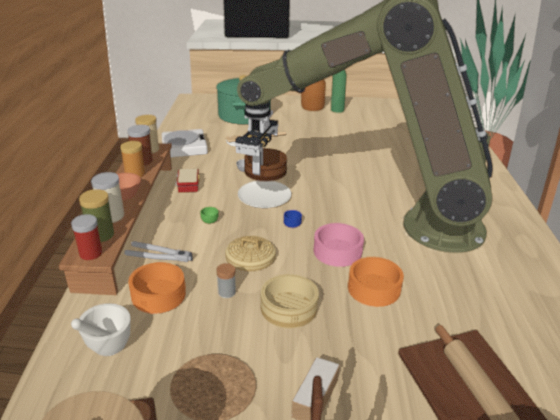

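The tier hangs level over the plate (265,165); fits plus kinematics put it within ~1 mm of the plate's middle. Lower it gently; contact is expected at reported z ≈ -0.001.

Emit:
{"api": "jog_arm", "payload": {
  "rows": [
    [[0,0,0.007],0,0],
    [[0,0,0.014],0,0],
    [[0,0,0.015],0,0],
    [[0,0,0.015],0,0],
    [[0,0,0.01],0,0],
    [[0,0,0.006],0,0],
    [[0,0,0.004],0,0],
    [[0,0,0.003],0,0],
    [[0,0,0.002],0,0],
    [[0,0,0.002],0,0],
    [[0,0,0.001],0,0],
    [[0,0,0],0,0]
  ]
}}

```text
time_s: 12.05
ee_pos: [0.5538, -0.0987, 0.0014]
eef_rot: [-3.142, 0.0, 2.846]
force: [-0.3, -0.4, -1.9]
grip_width: 0.0097
grip_force: 26.6
```

Emit:
{"api": "jog_arm", "payload": {
  "rows": [
    [[0,0,0.001],0,0],
    [[0,0,0.001],0,0],
    [[0,0,0],0,0]
  ]
}}

```text
time_s: 12.3
ee_pos: [0.5539, -0.0987, -0.0005]
eef_rot: [3.142, 0.0, 2.846]
force: [0.6, 0.5, 0.2]
grip_width: 0.0094
grip_force: 26.6
```

Emit:
{"api": "jog_arm", "payload": {
  "rows": [
    [[0,0,0.001],0,0],
    [[0,0,0],0,0],
    [[0,0,0],0,0]
  ]
}}

```text
time_s: 12.55
ee_pos: [0.5541, -0.0986, -0.0007]
eef_rot: [3.141, 0.001, 2.846]
force: [-3.6, 2.3, 9.3]
grip_width: 0.0093
grip_force: 27.0
```

Emit:
{"api": "jog_arm", "payload": {
  "rows": [
    [[0,0,-0.001],0,0.01],
    [[0,0,0],0,0.02],
    [[0,0,0],0,0.03],
    [[0,0,0],0,0.03],
    [[0,0,0],0,0.03],
    [[0,0,-0.01],0,0.03],
    [[0,0,-0.02],0,0.03],
    [[0,0,-0.03],0,0.05],
    [[0,0,-0.03],0,0.07],
    [[0,0,-0.01],0,0.08]
  ]
}}

```text
time_s: 13.38
ee_pos: [0.5553, -0.0991, 0.1043]
eef_rot: [3.141, 0.006, 2.846]
force: [0.9, 0.4, 1.2]
grip_width: 0.0464
grip_force: 0.0
```

```bash
python3 - <<'E'
from h import *
c=camera("top");P=cloud(c)
print("green",circ(P,(.684,-.004),.035,.028,.04),"tier",circ(P,(.5354,-.157),.08,.052,.066))
go((.6872,-.0056,.06),(.6845,-.0035,.06))
E
```

```text
green (array([ 0.6875, -0.0055]), 0.0253, 84, np.float64(0.0321)) tier (array([0., 0.]), 0.0, 0, np.float64(nan))
tcp [ 0.5555 -0.0991  0.1043] yaw 163.06 t 13.43 w 0.0506 gf 0.0 F [ 0.1 -0.1  2. ]
to (0.6872, -0.0056, 0.06) shift [-0.0984  0.1278  0.045 ]
to (0.6845, -0.0035, 0.06) shift [-0.0952  0.129   0.045 ]h.py:28: RuntimeWarning: Mean of empty slice.
  return c.round(4),round(float(np.sqrt(s[2]+c@c)),4),int(m.sum()),P[m][:,2].mean().round(4)
  ret = ret.dtype.type(ret / rcount)
```

Emit:
{"api": "jog_arm", "payload": {
  "rows": [
    [[-0.006,0.008,0],0,0.076],
    [[-0.012,0.016,0],0,0.076],
    [[-0.018,0.023,0],0,0.076],
    [[-0.018,0.023,0.005],0,0.076],
    [[-0.018,0.023,0.01],0,0.076],
    [[-0.016,0.02,0.015],0,0.076],
    [[-0.009,0.012,0.015],0,0.076],
    [[-0.003,0.003,0.015],0,0.076],
    [[0,0,0.01],0,0.076],
    [[0,0,0.004],0,0.076],
    [[0,0,0],0,0.076]
  ]
}}

```text
time_s: 14.35
ee_pos: [0.6855, -0.006, 0.0238]
eef_rot: [-3.141, -0.002, 2.845]
force: [-0.1, 0.2, -0.3]
grip_width: 0.0757
grip_force: 0.0
```

```bash
cat >> h.py <<'E'
def tip(lo=-.11,hi=.03):
    """where the grey fingers end, in the reported tool frame, from the side camera"""
    s=camera("side");P=cloud(s);R=go();T=(P-np.array(get_obs()["ee_pos"]))@R
    im=s["image"].astype(int);g=(np.ptp(im,axis=2)<16)&(im.mean(2)>90)
    m=g&(abs(T[...,0])<.03)&(abs(T[...,1])<.075)&(T[...,2]>lo)&(T[...,2]<hi)&(P[...,2]>.012)
    q=T[m];print("tip z",np.percentile(q[:,2],[50,95,99,100]).round(4),"x",np.percentile(q[:,0],[5,95]).round(4),"y",np.percentile(q[:,1],[2,98]).round(4),len(q))
    return s,P
E
python3 - <<'E'
from h import *
s,P=tip(); cv2.imwrite("pics/g1.png",cv2.resize(s["image"][130:240,140:280,::-1],None,fx=4,fy=4))
go((.687,-.0055,-.029)); print(circ(P,(.687,-.0055),.035,.028,.04), "tier rim",circ(P,(.5354,-.157),.08,.054,.066))
E
```

```text
tcp [ 0.6861 -0.0061  0.0252] yaw 163.01 t 14.4 w 0.0758 gf 0.0 F [ 0.4 -0.6  0.7]
tip z [-0.077  -0.0423 -0.0381 -0.0347] x [-0.0048  0.0124] y [-0.0459  0.0529] 189
tcp [ 0.6861 -0.0061  0.0252] yaw 163.01 t 14.4 w 0.0758 gf 0.0 F [ 0.4 -0.6  0.7]
to (0.687, -0.0055, -0.029) shift [-0.0007  0.0008  0.0542]
(array([ 0.6872, -0.0055]), 0.0257, 74, np.float64(0.0322)) tier rim (array([ 0.5323, -0.1542]), 0.0607, 309, np.float64(0.0585))
```

View pics/g1.png

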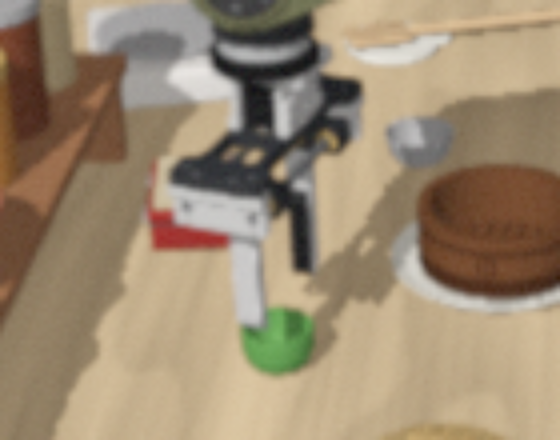

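The fingers (248,280 front, 302,225 rear) straddle the green bowl (280,340), and the tip offset is again -36 mm. Descend and grip.

Emit:
{"api": "jog_arm", "payload": {
  "rows": [
    [[-0.003,0,0.01],0,0.076],
    [[0,0,0.01],0,0.076],
    [[0,0,0.01],0,0.076],
    [[0,0,0.01],0,0.076],
    [[0,0,0.008],0,0.076],
    [[0,0,0.005],0,0.076],
    [[0,0,0],0,0.06],
    [[0,0,0],0,0.05],
    [[0,0,0],0,0.05],
    [[0,0,0],0,0.045],
    [[0,0,0],0,0.045],
    [[0,0,0],0,0.045]
  ],
  "squeeze": 12
}}

```text
time_s: 15.4
ee_pos: [0.6899, -0.0063, -0.027]
eef_rot: [3.141, 0.001, 2.846]
force: [0.4, -0.1, 2.0]
grip_width: 0.0544
grip_force: 12.0
```

Emit:
{"api": "jog_arm", "payload": {
  "rows": [
    [[0,0,0],0,0.045],
    [[0,0,0],0,0.045]
  ]
}}

```text
time_s: 15.57
ee_pos: [0.6899, -0.0063, -0.0271]
eef_rot: [3.141, 0.001, 2.846]
force: [-0.3, 0.3, 4.7]
grip_width: 0.0543
grip_force: 12.0
```

Emit:
{"api": "jog_arm", "payload": {
  "rows": [
    [[0,0,-0.003],0,0.045],
    [[0,0,-0.01],0,0.045],
    [[0,0,-0.02],0,0.045],
    [[0,0,-0.025],0,0.045],
    [[0,0,-0.02],0,0.045],
    [[0,0,-0.012],0,0.045],
    [[0,0,0],0,0.045],
    [[0,0,0],0,0.045]
  ]
}}

```text
time_s: 16.23
ee_pos: [0.6895, -0.0063, 0.0623]
eef_rot: [3.142, 0.0, 2.846]
force: [0.3, 0.4, -0.3]
grip_width: 0.0546
grip_force: 12.0
```

```bash
python3 - <<'E'
from h import *
c=camera("top");P=cloud(c);save(c,"t2");s=camera("side");S=cloud(s);go((.69-.152,-.0063-.1515,.063))
for n,Q in(("t",P),("s",S)):
    print(n,"tier",circ(Q,(.5354,-.157),.08,.054,.066),"plate",circ(Q,(.535,-.157),.1,.008,.02,.07),"bowl",circ(Q,(.687,-.0055),.035,.116,.13))
E
```

```text
tcp [ 0.6888 -0.0062  0.0607] yaw 163.06 t 16.33 w 0.0542 gf 12.0 F [-0.1  0.2 -1.7]
to (0.5379999999999999, -0.1578, 0.063) shift [ 0.1001 -0.1889 -0.002 ]
t tier (array([ 0.533 , -0.1549]), 0.0602, 508, np.float64(0.0583)) plate (array([ 0.5361, -0.1572]), 0.0797, 392, np.float64(0.0109)) bowl (array([0., 0.]), 0.0, 0, np.float64(nan))
s tier (array([ 0.5322, -0.1541]), 0.0605, 294, np.float64(0.0587)) plate (array([ 0.5344, -0.1552]), 0.0798, 137, np.float64(0.0121)) bowl (array([ 0.6929, -0.0032]), 0.0297, 93, np.float64(0.1221))h.py:28: RuntimeWarning: Mean of empty slice.
  return c.round(4),round(float(np.sqrt(s[2]+c@c)),4),int(m.sum()),P[m][:,2].mean().round(4)
  ret = ret.dtype.type(ret / rcount)
```

View pics/t2.png

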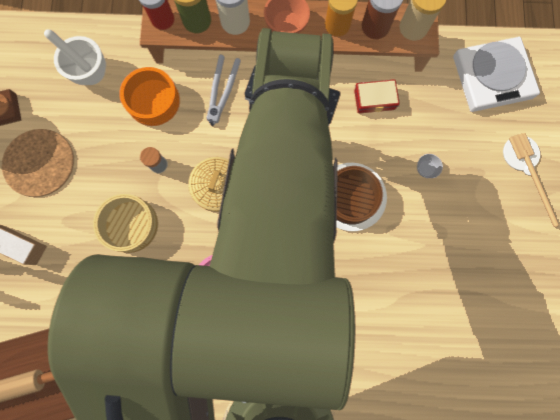

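The top picture shows the brown tier (355,195) inside the plate; the fits put it ~3 mm from the plate centre. Carry the green bowl over to it.

Emit:
{"api": "jog_arm", "payload": {
  "rows": [
    [[0.004,-0.007,0],0,0.045],
    [[0.009,-0.016,0],0,0.045],
    [[0.013,-0.024,0],0,0.045],
    [[0.015,-0.028,0],0,0.045],
    [[0.016,-0.029,0],0,0.045],
    [[0.015,-0.028,0],0,0.045],
    [[0.014,-0.025,0],0,0.045],
    [[0.01,-0.018,0],0,0.045],
    [[0.005,-0.009,0],0,0.045],
    [[0.002,-0.004,0],0,0.045],
    [[0,0,0],0,0.045],
    [[0,0,0],0,0.045]
  ]
}}

```text
time_s: 17.33
ee_pos: [0.5367, -0.1556, 0.0622]
eef_rot: [3.141, -0.0, 2.846]
force: [-0.7, 0.2, -1.2]
grip_width: 0.0543
grip_force: 12.0
```

```bash
python3 - <<'E'
from h import *
s=camera("side");P=cloud(s);go((.5353,-.1558,-.015))
print(circ(P,(.533,-.155),.08,.054,.066))
cv2.imwrite("pics/g2.png",cv2.resize(s["image"][120:220,210:330,::-1],None,fx=4.5,fy=4.5))
E
```

```text
tcp [ 0.5368 -0.1554  0.0621] yaw 163.11 t 17.38 w 0.0545 gf 12.0 F [-0.5  0.3  0.2]
to (0.5353, -0.1558, -0.015) shift [ 0.0013 -0.0008  0.0771]
(array([ 0.5318, -0.1537]), 0.0605, 268, np.float64(0.0585))
```

View pics/g2.png

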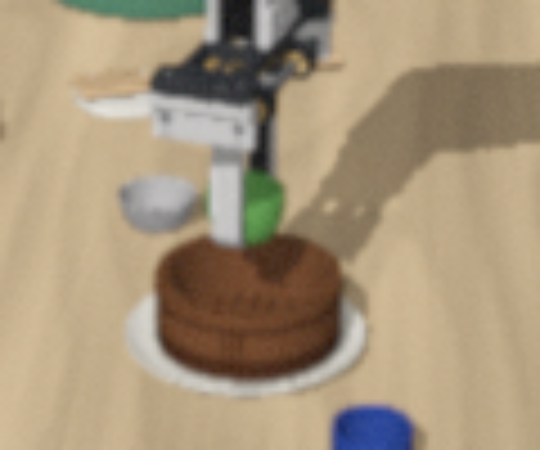

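The green bowl (250,205) hangs upright over the tier (248,300). Lower it.

Emit:
{"api": "jog_arm", "payload": {
  "rows": [
    [[0.002,0,0.008],0,0.045],
    [[0.001,0,0.014],0,0.045],
    [[0,0,0.015],0,0.045],
    [[0,0,0.014],0,0.045],
    [[0,0,0.01],0,0.045],
    [[0,0,0.006],0,0.045],
    [[0,0,0.004],0,0.045],
    [[0,0,0.002],0,0.045],
    [[0,0,0.002],0,0.045],
    [[0,0,0],0,0.045]
  ]
}}

```text
time_s: 18.22
ee_pos: [0.5335, -0.1553, -0.0125]
eef_rot: [-3.142, 0.0, 2.846]
force: [-0.2, 0.4, -0.6]
grip_width: 0.0546
grip_force: 12.0
```

Emit:
{"api": "jog_arm", "payload": {
  "rows": [
    [[0,0,0.001],0,0.045],
    [[0,0,0.001],0,0.045],
    [[0,0,0],0,0.045],
    [[0,0,0],0,0.045]
  ]
}}

```text
time_s: 18.55
ee_pos: [0.5334, -0.1553, -0.0145]
eef_rot: [3.142, 0.0, 2.846]
force: [-0.0, -0.6, -0.5]
grip_width: 0.0547
grip_force: 12.0
```

Emit:
{"api": "jog_arm", "payload": {
  "rows": [
    [[0,0,0.001],0,0.045],
    [[0,0,0],0,0.045],
    [[0,0,0],0,0.045]
  ]
}}

```text
time_s: 18.8
ee_pos: [0.5336, -0.1553, -0.0151]
eef_rot: [-3.142, 0.001, 2.846]
force: [-1.7, 1.1, 5.2]
grip_width: 0.0543
grip_force: 12.0
```

Emit:
{"api": "jog_arm", "payload": {
  "rows": [
    [[0,0,-0.001],0,0.056],
    [[0,0,0],0,0.062],
    [[0,0,0],0,0.068],
    [[0,0,0],0,0.068],
    [[0,0,0],0,0.068],
    [[0,0,-0.01],0,0.068],
    [[0,0,-0.02],0,0.068],
    [[0,0,-0.03],0,0.068],
    [[0,0,-0.03],0,0.068],
    [[0,0,-0.02],0,0.05],
    [[0,0,-0.01],0,0.05]
  ]
}}

```text
time_s: 19.72
ee_pos: [0.5344, -0.1556, 0.109]
eef_rot: [-3.141, 0.004, 2.846]
force: [0.5, -0.0, 1.0]
grip_width: 0.0583
grip_force: 0.0
```

```bash
python3 - <<'E'
from h import *
s=camera("side");P=cloud(s);c=camera("top");T=cloud(c)
cv2.imwrite("pics/g3.png",cv2.resize(s["image"][120:220,210:330,::-1],None,fx=4.5,fy=4.5))
for n,Q in(("s",P),("t",T)):print(n,"tier",circ(Q,(.533,-.155),.08,.054,.066),"green",circ(Q,(.533,-.155),.035,.04,.052),"pale",circ(Q,(.452,.365),.08,.05,.06))
go((.4523+.0605*.2915,.3652+.0605*.9566,.06),(.4523-.0605*.2915,.3652-.0605*.9566,.06))
E
```

```text
s tier (array([ 0.532 , -0.1543]), 0.0602, 293, np.float64(0.0587)) green (array([ 0.5314, -0.1538]), 0.0255, 65, np.float64(0.0452)) pale (array([0.4517, 0.3663]), 0.0606, 652, np.float64(0.0554))
t tier (array([ 0.5347, -0.1404]), 0.0478, 142, np.float64(0.0581)) green (array([0., 0.]), 0.0, 0, np.float64(nan)) pale (array([0.4524, 0.3654]), 0.0604, 760, np.float64(0.0548))
tcp [ 0.5341 -0.1554  0.1071] yaw 163.06 t 19.82 w 0.0516 gf 0.0 F [-0.7 -0.4 -0.6]
to (0.46993575, 0.4230743, 0.06) shift [0.23   0.5348 0.0463]
to (0.43466425, 0.30732570000000003, 0.06) shift [0.23   0.4138 0.0463]h.py:28: RuntimeWarning: Mean of empty slice.
  return c.round(4),round(float(np.sqrt(s[2]+c@c)),4),int(m.sum()),P[m][:,2].mean().round(4)
  ret = ret.dtype.type(ret / rcount)
```

View pics/g3.png

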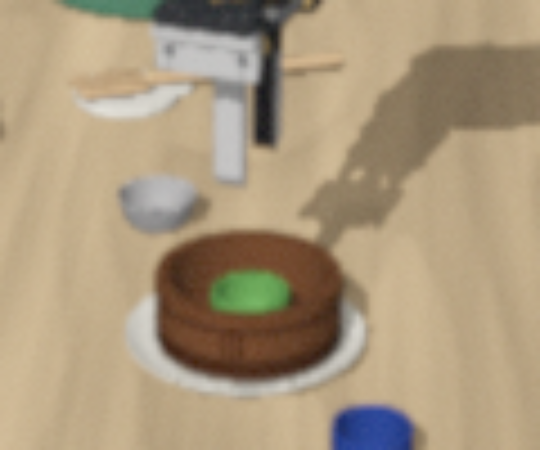

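The green bowl (250,290) stands centred in the brown tier (within 1 mm). Now to the pale tier's far rim.

Emit:
{"api": "jog_arm", "payload": {
  "rows": [
    [[0.006,0.014,0],0,0.05],
    [[0.012,0.028,0],0,0.05],
    [[0.016,0.037,0],0,0.05],
    [[0.016,0.037,0],0,0.05],
    [[0.016,0.037,0],0,0.05],
    [[0.016,0.037,0],0,0.05],
    [[0.016,0.037,0],0,0.05],
    [[0.016,0.037,0],0,0.05],
    [[0.016,0.037,0],0,0.05],
    [[0.016,0.037,0],0,0.05],
    [[0.016,0.037,0],0,0.05],
    [[0.016,0.037,0],0,0.05]
  ]
}}

```text
time_s: 20.82
ee_pos: [0.4811, 0.2929, 0.1036]
eef_rot: [-3.14, -0.002, 2.846]
force: [2.1, 0.4, -0.5]
grip_width: 0.0504
grip_force: 0.0
```

Emit:
{"api": "jog_arm", "payload": {
  "rows": [
    [[0.016,0.037,0],0,0.05],
    [[0.016,0.037,0],0,0.05],
    [[0.014,0.03,0.01],0,0.05],
    [[0.007,0.015,0.015],0,0.05],
    [[0.001,0.003,0.015],0,0.05],
    [[0,0,0.006],0,0.05],
    [[0,0,0],0,0.05]
  ]
}}

```text
time_s: 21.4
ee_pos: [0.4653, 0.4225, 0.0563]
eef_rot: [-3.137, -0.003, 2.847]
force: [0.2, -0.3, -0.1]
grip_width: 0.0496
grip_force: 0.0
```

```bash
python3 - <<'E'
from h import *
s,P=tip()
go((.4523+.0605*.2915,.3652+.0605*.9566,-.005))
x,y=410,0
cv2.imwrite("pics/p1.png",cv2.resize(s["image"][200:360,200:380,::-1],None,fx=3,fy=3))
E
```

```text
tcp [0.4662 0.4225 0.058 ] yaw 163.06 t 21.45 w 0.0501 gf 0.0 F [ 0.2 -0.3  0.4]
tip z [-0.0646 -0.04   -0.0353 -0.0329] x [-0.0053  0.0116] y [-0.0329  0.038 ] 205
tcp [0.4662 0.4225 0.058 ] yaw 163.06 t 21.45 w 0.0501 gf 0.0 F [ 0.2 -0.3  0.4]
to (0.46993575, 0.4230743, -0.005) shift [-0.0035  0.0018  0.063 ]
```

View pics/p1.png

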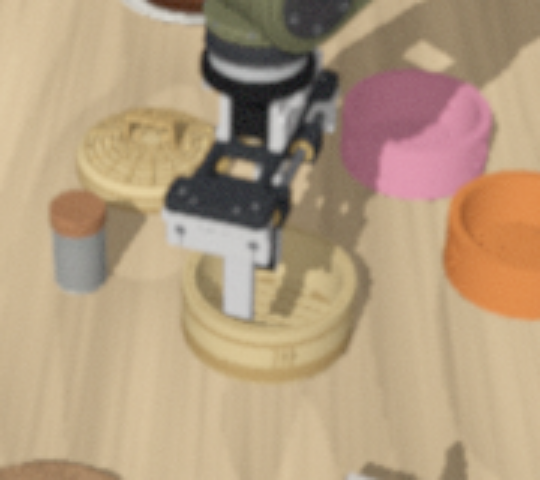

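It shows the front finger (240,285) over the near rim of the pale tier (270,310). Descend, pinch, and check.

Emit:
{"api": "jog_arm", "payload": {
  "rows": [
    [[-0.004,0.001,0.01],0,0.05],
    [[-0.003,0.001,0.012],0,0.05],
    [[0,0,0.012],0,0.05],
    [[0,0,0.012],0,0.05],
    [[0,0,0.01],0,0.05],
    [[0,0,0.007],0,0.05],
    [[0,0,0],0,0.03],
    [[0,0,0],0,0.015],
    [[0,0,0],0,0],
    [[0,0,0],0,0],
    [[0,0,0],0,0],
    [[0,0,0],0,0]
  ],
  "squeeze": 25
}}

```text
time_s: 22.45
ee_pos: [0.4745, 0.4232, -0.0032]
eef_rot: [3.141, 0.0, 2.846]
force: [-1.3, -0.6, 0.4]
grip_width: 0.0131
grip_force: 0.0
```

Emit:
{"api": "jog_arm", "payload": {
  "rows": [
    [[0,0,0],0,0],
    [[0,0,0],0,0],
    [[0,0,0],0,0],
    [[0,0,0],0,0]
  ]
}}

```text
time_s: 22.78
ee_pos: [0.4745, 0.4232, -0.0033]
eef_rot: [3.141, 0.0, 2.846]
force: [0.4, -0.4, 4.2]
grip_width: 0.0091
grip_force: 27.1
```

Emit:
{"api": "jog_arm", "payload": {
  "rows": [
    [[0,0,-0.003],0,0],
    [[0,0,-0.008],0,0],
    [[0,0,-0.018],0,0],
    [[0,0,-0.025],0,0],
    [[0,0,-0.025],0,0],
    [[0,0,-0.018],0,0],
    [[0,0,-0.01],0,0],
    [[0,0,-0.003],0,0],
    [[0,0,0],0,0]
  ]
}}

```text
time_s: 23.53
ee_pos: [0.4743, 0.4231, 0.1066]
eef_rot: [3.141, 0.0, 2.846]
force: [0.5, -0.4, -2.0]
grip_width: 0.0098
grip_force: 27.1
```

```bash
python3 - <<'E'
from h import *
s=camera("side");P=cloud(s);c=camera("top");T=cloud(c);go()
for n,Q in(("s",P),("t",T)):print(n,"pale",circ(Q,(.4533,.365),.085,.157,.171),"brown",circ(Q,(.533,-.155),.08,.054,.066),"plate",circ(Q,(.535,-.157),.1,.008,.02,.07))
E
```

```text
tcp [0.4738 0.4227 0.105 ] yaw 163.06 t 23.63 w 0.0091 gf 27.1 F [-0.3 -0.1 -2. ]
s pale (array([0.4599, 0.368 ]), 0.0618, 492, np.float64(0.1634)) brown (array([ 0.5337, -0.1536]), 0.0593, 131, np.float64(0.0586)) plate (array([ 0.5333, -0.1561]), 0.0808, 71, np.float64(0.0118))
t pale (array([0.4582, 0.3639]), 0.0606, 777, np.float64(0.1632)) brown (array([ 0.5331, -0.1545]), 0.0604, 686, np.float64(0.0582)) plate (array([ 0.5361, -0.1568]), 0.0798, 626, np.float64(0.0109))
```

Emit:
{"api": "jog_arm", "payload": {
  "rows": [
    [[-0.0033,-0.007,0],0,0],
    [[-0.0084,-0.018,0],0,0],
    [[-0.014,-0.03,0],0,0],
    [[-0.016,-0.034,0],0,0],
    [[-0.016,-0.034,0],0,0],
    [[-0.016,-0.034,0],0,0],
    [[-0.016,-0.034,0],0,0],
    [[-0.016,-0.034,0],0,0],
    [[-0.016,-0.034,0],0,0],
    [[-0.016,-0.034,0],0,0],
    [[-0.016,-0.034,0],0,0],
    [[-0.016,-0.034,0],0,0]
  ]
}}

```text
time_s: 24.63
ee_pos: [0.5307, 0.026, 0.1056]
eef_rot: [-3.141, -0.001, 2.846]
force: [0.7, 1.1, -1.3]
grip_width: 0.0092
grip_force: 27.1
```

Emit:
{"api": "jog_arm", "payload": {
  "rows": [
    [[-0.016,-0.034,0],0,0],
    [[-0.016,-0.034,0],0,0],
    [[-0.014,-0.03,0],0,0],
    [[-0.0056,-0.012,0],0,0],
    [[-0.001,-0.003,0],0,0],
    [[0,0,0],0,0],
    [[0,0,0],0,0]
  ]
}}

```text
time_s: 25.22
ee_pos: [0.5485, -0.0941, 0.1059]
eef_rot: [3.141, -0.001, 2.847]
force: [-0.5, 0.9, -1.0]
grip_width: 0.0093
grip_force: 27.1
```

```bash
python3 - <<'E'
from h import *
s=camera("side");P=cloud(s);go((.474+.0748,.4229-.5185,.0507))
print("brown",circ(P,(.533,-.155),.08,.054,.066))
for b in((.108,.118),(.12,.13),(.13,.14),(.14,.15),(.157,.171)): print("pale",b,circ(P,(.533,-.155),.085,*b))
m=(np.hypot(P[...,0]-.533,P[...,1]+.155)<.08)&(P[...,2]>.155)&(P[...,2]<.175)
q=P[m];print(np.linalg.lstsq(np.c_[q[:,:2]-[.533,-.155],np.ones(len(q))],q[:,2],rcond=None)[0])
cv2.imwrite("pics/p2.png",cv2.resize(s["image"][90:220,200:350,::-1],None,fx=4,fy=4))
E
```

```text
tcp [ 0.5486 -0.0938  0.1061] yaw 163.13 t 25.27 w 0.009 gf 27.1 F [-1.5 -0.1 -1.3]
to (0.5488, -0.09559999999999996, 0.0507) shift [-0.0007 -0.0017  0.0554]
brown (array([ 0.5322, -0.1536]), 0.0603, 249, np.float64(0.0585))
pale (0.108, 0.118) (array([ 0.5321, -0.15  ]), 0.0611, 45, np.float64(0.1164))
pale (0.12, 0.13) (array([ 0.5318, -0.1493]), 0.0613, 177, np.float64(0.1251))
pale (0.13, 0.14) (array([ 0.5319, -0.1495]), 0.061, 185, np.float64(0.1349))
pale (0.14, 0.15) (array([ 0.5327, -0.1479]), 0.0613, 191, np.float64(0.145))
pale (0.157, 0.171) (array([ 0.5328, -0.1481]), 0.0616, 315, np.float64(0.1632))
[-0.00638149  0.00547654  0.16228342]
```

View pics/p2.png

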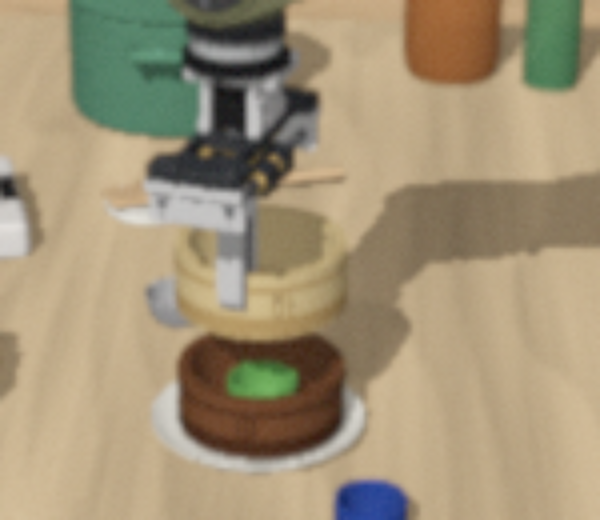

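The pale tier (262,270) hangs level above the brown one (262,390). Correct 2 mm and lower slowly into the fit.

Emit:
{"api": "jog_arm", "payload": {
  "rows": [
    [[-0.001,-0.002,0.006],0,0],
    [[0,0,0.012],0,0],
    [[0,0,0.013],0,0],
    [[0,0,0.008],0,0],
    [[0,0,0.005],0,0],
    [[0,0,0.003],0,0],
    [[0,0,0.002],0,0],
    [[0,0,0.001],0,0],
    [[0,0,0.001],0,0],
    [[0,0,0],0,0],
    [[0,0,0],0,0]
  ]
}}

```text
time_s: 26.18
ee_pos: [0.5494, -0.0974, 0.0556]
eef_rot: [3.142, 0.0, 2.846]
force: [-0.7, -0.5, -0.8]
grip_width: 0.0092
grip_force: 27.1
```

Emit:
{"api": "jog_arm", "payload": {
  "rows": [
    [[0,0,0.001],0,0],
    [[0,0,0.001],0,0],
    [[0,0,0],0,0],
    [[0,0,0],0,0]
  ]
}}

```text
time_s: 26.52
ee_pos: [0.5492, -0.0973, 0.0533]
eef_rot: [-3.142, -0.0, 2.846]
force: [-1.0, -0.1, -1.2]
grip_width: 0.0091
grip_force: 27.1
```

Emit:
{"api": "jog_arm", "payload": {
  "rows": [
    [[0,0,0.001],0,0],
    [[0,0,0.001],0,0],
    [[0,0,0],0,0],
    [[0,0,0],0,0]
  ]
}}

```text
time_s: 26.85
ee_pos: [0.5492, -0.0973, 0.0513]
eef_rot: [-3.142, -0.0, 2.846]
force: [-0.1, 0.3, -1.0]
grip_width: 0.0088
grip_force: 27.1
```

Below the rim-catching height with no contact force: the foot is inside. Continue to contact.

Emit:
{"api": "jog_arm", "payload": {
  "rows": [
    [[0,0,0.001],0,0],
    [[0,0,0],0,0],
    [[0,0,0],0,0]
  ]
}}

```text
time_s: 27.1
ee_pos: [0.5495, -0.0973, 0.0507]
eef_rot: [3.141, 0.001, 2.846]
force: [-0.1, 2.1, 3.3]
grip_width: 0.0088
grip_force: 27.0
```

Emit:
{"api": "jog_arm", "payload": {
  "rows": [
    [[0,0,0],0,0.01],
    [[0,0,0],0,0.02],
    [[0,0,0],0,0.03],
    [[0,0,0],0,0.03],
    [[0,0,0],0,0.03],
    [[0,0,-0.01],0,0.03],
    [[0,0,-0.02],0,0.03],
    [[0,0,-0.03],0,0.05],
    [[0,0,-0.02],0,0.07],
    [[0,0,-0.005],0,0.076]
  ]
}}

```text
time_s: 27.93
ee_pos: [0.5506, -0.0977, 0.1396]
eef_rot: [3.141, 0.005, 2.846]
force: [-0.0, 0.1, 0.8]
grip_width: 0.0466
grip_force: 0.0
```

```bash
python3 - <<'E'
from h import *
s=camera("side");P=cloud(s);c=camera("top");T=cloud(c)
for n,Q in(("s",P),("t",T)):print(n,"pale",circ(Q,(.533,-.155),.08,.103,.115),"blue",circ(Q,(.4465,-.0034),.035,.026,.04))
m=(np.hypot(P[...,0]-.533,P[...,1]+.155)<.075)&(P[...,2]>.1)&(P[...,2]<.118)
q=P[m];print(np.linalg.lstsq(np.c_[q[:,:2]-[.533,-.155],np.ones(len(q))],q[:,2],rcond=None)[0])
cv2.imwrite("pics/p3.png",cv2.resize(s["image"][90:220,200:350,::-1],None,fx=4,fy=4))
go((.4465,-.0034,.025))
E
```

```text
s pale (array([ 0.5329, -0.1534]), 0.0607, 305, np.float64(0.1083)) blue (array([ 0.4462, -0.0035]), 0.025, 97, np.float64(0.0304))
t pale (array([0., 0.]), 0.0, 0, np.float64(nan)) blue (array([ 0.4469, -0.0018]), 0.0236, 32, np.float64(0.0313))
[-0.00023975  0.00168001  0.10696928]
tcp [ 0.5496 -0.0974  0.1364] yaw 163.06 t 28.03 w 0.0544 gf 0.0 F [-0.8  0.5 -1.6]
to (0.4465, -0.0034, 0.025) shift [0.1263 0.0599 0.1111]h.py:28: RuntimeWarning: Mean of empty slice.
  return c.round(4),round(float(np.sqrt(s[2]+c@c)),4),int(m.sum()),P[m][:,2].mean().round(4)
  ret = ret.dtype.type(ret / rcount)
```

View pics/p3.png

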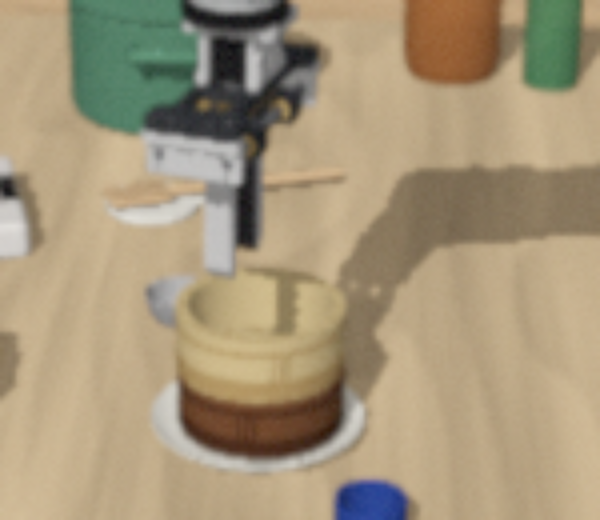

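The pale tier is seated level on the brown one (rim at 0.1085 m). Next, the blue bowl.

Emit:
{"api": "jog_arm", "payload": {
  "rows": [
    [[0.007,0.003,0],0,0.076],
    [[0.016,0.008,0],0,0.076],
    [[0.024,0.012,0],0,0.076],
    [[0.026,0.013,0],0,0.076],
    [[0.024,0.012,0],0,0.076],
    [[0.016,0.008,0.01],0,0.076],
    [[0.009,0.004,0.02],0,0.076],
    [[0,0,0.025],0,0.076],
    [[0,0,0.025],0,0.076],
    [[0,0,0.02],0,0.076],
    [[0,0,0.01],0,0.076],
    [[0,0,0],0,0.076]
  ]
}}

```text
time_s: 29.03
ee_pos: [0.4479, -0.0041, 0.0229]
eef_rot: [-3.141, -0.005, 2.846]
force: [-0.8, 0.2, -0.3]
grip_width: 0.0761
grip_force: 0.0
```

```bash
python3 - <<'E'
from h import *
s,P=tip();print("blue",circ(P,(.4465,-.0034),.035,.026,.04))
R=go((.4465,-.0034,-.028))
print(R@[.004,0,0])
E
```

```text
tcp [ 0.449  -0.0042  0.0245] yaw 163.07 t 29.08 w 0.0756 gf 0.0 F [0.9 0.7 0.8]
tip z [-0.0697 -0.0087  0.0091  0.0118] x [-0.0057  0.0123] y [-0.0441  0.0534] 186
blue (array([ 0.4457, -0.0043]), 0.025, 75, np.float64(0.0302))
tcp [ 0.449  -0.0042  0.0245] yaw 163.07 t 29.08 w 0.0756 gf 0.0 F [0.9 0.7 0.8]
to (0.4465, -0.0034, -0.028) shift [0.0025 0.0001 0.0525]
[-3.82653603e-03  1.16511871e-03  1.09707777e-05]
```

Emit:
{"api": "jog_arm", "payload": {
  "rows": [
    [[-0.001,0,0.01],0,0.076],
    [[0,0,0.01],0,0.076],
    [[0,0,0.01],0,0.076],
    [[0,0,0.01],0,0.076],
    [[0,0,0.008],0,0.076],
    [[0,0,0.004],0,0.076],
    [[0,0,0],0,0.06],
    [[0,0,0],0,0.05],
    [[0,0,0],0,0.045],
    [[0,0,0],0,0.045],
    [[0,0,0],0,0.045],
    [[0,0,0],0,0.045]
  ],
  "squeeze": 15
}}

```text
time_s: 30.08
ee_pos: [0.4513, -0.0047, -0.0263]
eef_rot: [3.141, 0.001, 2.846]
force: [-0.4, -0.1, 2.2]
grip_width: 0.0542
grip_force: 15.0
```

Emit:
{"api": "jog_arm", "payload": {
  "rows": [
    [[0,0,0],0,0.045],
    [[0,0,0],0,0.045]
  ]
}}

```text
time_s: 30.25
ee_pos: [0.4513, -0.0047, -0.0263]
eef_rot: [3.141, 0.001, 2.846]
force: [-0.5, 0.2, 6.1]
grip_width: 0.0547
grip_force: 15.0
```

Emit:
{"api": "jog_arm", "payload": {
  "rows": [
    [[0,0,-0.003],0,0.045],
    [[0,0,-0.01],0,0.045],
    [[0,0,-0.02],0,0.045],
    [[0,0,-0.028],0,0.045],
    [[0,0,-0.03],0,0.045],
    [[0,0,-0.028],0,0.045],
    [[0,0,-0.018],0,0.045],
    [[0,0,-0.008],0,0.045],
    [[-0.004,-0.004,0],0,0.045],
    [[-0.01,-0.01,0],0,0.045],
    [[-0.018,-0.016,0],0,0.045],
    [[-0.022,-0.02,0],0,0.045]
  ]
}}

```text
time_s: 31.25
ee_pos: [0.4877, -0.0685, 0.1171]
eef_rot: [-3.142, -0.002, 2.847]
force: [-0.3, 0.6, -0.3]
grip_width: 0.0546
grip_force: 15.0
```

Emit:
{"api": "jog_arm", "payload": {
  "rows": [
    [[-0.022,-0.02,0],0,0.045],
    [[-0.022,-0.02,0],0,0.045],
    [[-0.017,-0.016,0],0,0.045],
    [[-0.009,-0.009,0],0,0.045],
    [[-0.003,-0.003,0],0,0.045],
    [[0,0,0],0,0.045],
    [[0,0,0],0,0.045]
  ]
}}

```text
time_s: 31.83
ee_pos: [0.5374, -0.1541, 0.1174]
eef_rot: [3.141, -0.002, 2.846]
force: [0.2, 0.2, -0.7]
grip_width: 0.0542
grip_force: 15.0
```

```bash
python3 - <<'E'
from h import *
s=camera("side");P=cloud(s);go((.4513+.0873,-.0047-.1503,.0357))
print("pale",circ(P,(.533,-.155),.08,.103,.115))
cv2.imwrite("pics/l1.png",cv2.resize(s["image"][90:220,200:350,::-1],None,fx=4,fy=4))
E
```

```text
tcp [ 0.5375 -0.1538  0.1177] yaw 163.09 t 31.88 w 0.0543 gf 15.0 F [ 0.4  0.1 -0.6]
to (0.5386, -0.155, 0.0357) shift [-0.0015 -0.0008  0.082 ]
pale (array([ 0.533 , -0.1533]), 0.0605, 290, np.float64(0.1083))
```

View pics/l1.png

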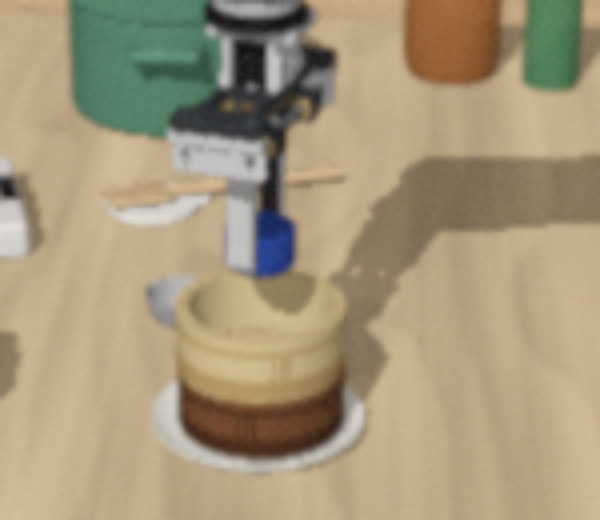

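The blue bowl (270,243) is upright over the pale tier (262,320). Lower it with a 1 mm correction.

Emit:
{"api": "jog_arm", "payload": {
  "rows": [
    [[-0.001,-0.001,0.008],0,0.045],
    [[0,0,0.015],0,0.045],
    [[0,0,0.015],0,0.045],
    [[0,0,0.015],0,0.045],
    [[0,0,0.012],0,0.045],
    [[0,0,0.006],0,0.045],
    [[0,0,0.004],0,0.045],
    [[0,0,0.003],0,0.045],
    [[0,0,0.001],0,0.045],
    [[0,0,0],0,0.045]
  ]
}}

```text
time_s: 32.72
ee_pos: [0.5389, -0.1558, 0.0396]
eef_rot: [3.142, 0.0, 2.846]
force: [-0.7, -0.6, -1.0]
grip_width: 0.0542
grip_force: 15.0
```

Emit:
{"api": "jog_arm", "payload": {
  "rows": [
    [[0,0,0.001],0,0.045],
    [[0,0,0.001],0,0.045],
    [[0,0,0],0,0.045],
    [[0,0,0],0,0.045]
  ]
}}

```text
time_s: 33.05
ee_pos: [0.5388, -0.1558, 0.0375]
eef_rot: [-3.142, 0.0, 2.846]
force: [-0.5, 0.4, -0.7]
grip_width: 0.0543
grip_force: 15.0
```

Emit:
{"api": "jog_arm", "payload": {
  "rows": [
    [[0,0,0.001],0,0.045],
    [[0,0,0.0005],0,0.045],
    [[0,0,0],0,0.045],
    [[0,0,0],0,0.045]
  ]
}}

```text
time_s: 33.38
ee_pos: [0.5388, -0.1558, 0.0358]
eef_rot: [-3.142, 0.0, 2.846]
force: [-0.1, 0.2, -0.7]
grip_width: 0.0542
grip_force: 15.0
```

Emit:
{"api": "jog_arm", "payload": {
  "rows": [
    [[0,0,0.0005],0,0.045],
    [[0,0,0],0,0.045],
    [[0,0,0],0,0.045]
  ]
}}

```text
time_s: 33.63
ee_pos: [0.5388, -0.1558, 0.0357]
eef_rot: [-3.142, 0.0, 2.846]
force: [-3.3, 0.6, 5.8]
grip_width: 0.0543
grip_force: 15.0
```

Emit:
{"api": "jog_arm", "payload": {
  "rows": [
    [[0,0,0],0,0.056],
    [[0,0,0],0,0.062],
    [[0,0,0],0,0.068],
    [[0,0,0],0,0.068],
    [[0,0,0],0,0.068],
    [[0,0,-0.01],0,0.068],
    [[0,0,-0.02],0,0.068],
    [[0,0,-0.03],0,0.068],
    [[0,0,-0.03],0,0.068],
    [[0,0,-0.02],0,0.04],
    [[0,0,-0.005],0,0.04]
  ]
}}

```text
time_s: 34.55
ee_pos: [0.5401, -0.1563, 0.1548]
eef_rot: [-3.141, 0.006, 2.846]
force: [-0.6, -0.0, 0.7]
grip_width: 0.0577
grip_force: 0.0
```

```bash
python3 - <<'E'
from h import *
s=camera("side");P=cloud(s);c=camera("top");T=cloud(c)
print("pale",circ(P,(.533,-.155),.08,.103,.115),"blue",circ(P,(.533,-.155),.035,.088,.098))
for Q in(T,P):
    b=Q[(np.hypot(Q[...,0]-.5545,Q[...,1]-.1667)<.04)&(Q[...,2]>.052)];print("bar",b.mean(0).round(4),np.median(b,0).round(4),len(b))
go((.5545,.1667,.055))
E
```

```text
pale (array([ 0.5326, -0.1538]), 0.0605, 324, np.float64(0.1083)) blue (array([ 0.5331, -0.1543]), 0.0248, 62, np.float64(0.0932))
bar [0.5543 0.1666 0.0592] [0.5538 0.1666 0.0593] 124
bar [0.5543 0.1677 0.0589] [0.5543 0.1677 0.0592] 80
tcp [ 0.5391 -0.1559  0.1513] yaw 163.06 t 34.65 w 0.0493 gf 0.0 F [ 0.1  0.6 -0.7]
to (0.5545, 0.1667, 0.055) shift [0.0794 0.3131 0.0961]
```

Blue bowl centred within 1 mm and upright. On to the lid.

Emit:
{"api": "jog_arm", "payload": {
  "rows": [
    [[0.004,0.012,0],0,0.04],
    [[0.007,0.028,0],0,0.04],
    [[0.009,0.037,0],0,0.04],
    [[0.009,0.037,0],0,0.04],
    [[0.009,0.037,0],0,0.04],
    [[0.009,0.037,0],0,0.04],
    [[0.009,0.037,0],0,0.04],
    [[0.009,0.036,0.01],0,0.04],
    [[0.007,0.03,0.02],0,0.04],
    [[0.003,0.016,0.025],0,0.04],
    [[0.001,0.006,0.025],0,0.04],
    [[0,0,0.016],0,0.04]
  ]
}}

```text
time_s: 35.65
ee_pos: [0.5547, 0.1679, 0.05]
eef_rot: [-3.139, -0.005, 2.848]
force: [0.7, -0.5, -0.9]
grip_width: 0.0402
grip_force: 0.0
```

Emit:
{"api": "jog_arm", "payload": {
  "rows": [
    [[0,0,0],0,0.04]
  ]
}}

```text
time_s: 35.73
ee_pos: [0.5539, 0.1664, 0.0492]
eef_rot: [-3.137, -0.007, 2.847]
force: [-0.5, -0.8, -0.4]
grip_width: 0.0399
grip_force: 0.0
```

```bash
python3 - <<'E'
from h import *
s,P=tip();go((.5545,.167,.004))
cv2.imwrite("pics/d1.png",cv2.resize(s["image"][170:290,180:320,::-1],None,fx=4,fy=4))
E
```

```text
tcp [0.5552 0.1661 0.0517] yaw 163.1 t 35.78 w 0.0401 gf 0.0 F [ 0.7  0.3 -0.3]
tip z [-0.0653 -0.0394 -0.0362 -0.0317] x [-0.0048  0.0127] y [-0.0267  0.0338] 175
tcp [0.5552 0.1661 0.0517] yaw 163.1 t 35.78 w 0.0401 gf 0.0 F [ 0.7  0.3 -0.3]
to (0.5545, 0.167, 0.004) shift [0.0007 0.0008 0.0477]
```

View pics/d1.png

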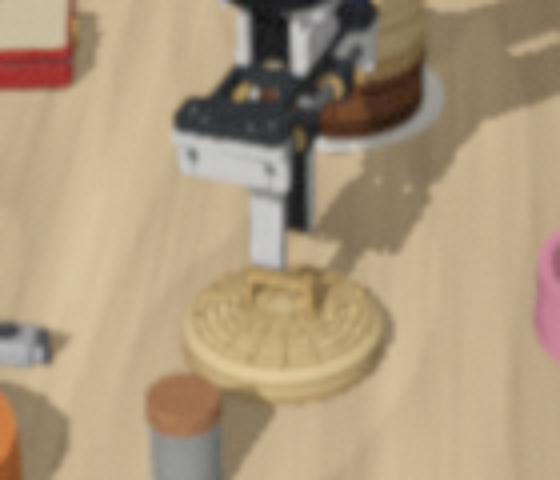

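The fingers (268,230) straddle the lid's strap (285,285). Descend and grip.

Emit:
{"api": "jog_arm", "payload": {
  "rows": [
    [[-0.002,0,0.01],0,0.04],
    [[0,0,0.012],0,0.04],
    [[0,0,0.012],0,0.04],
    [[0,0,0.007],0,0.04],
    [[0,0,0.004],0,0.04],
    [[0,0,0.0015],0,0.04],
    [[0,0,0],0,0.03],
    [[0,0,0],0,0.015],
    [[0,0,0],0,0.005],
    [[0,0,0],0,0.005],
    [[0,0,0],0,0.005],
    [[0,0,0],0,0.005]
  ],
  "squeeze": 25
}}

```text
time_s: 36.78
ee_pos: [0.5593, 0.1652, 0.0081]
eef_rot: [3.141, 0.0, 2.846]
force: [-0.8, -0.1, 1.4]
grip_width: 0.0137
grip_force: 25.0
```

Emit:
{"api": "jog_arm", "payload": {
  "rows": [
    [[0,0,0],0,0.005],
    [[0,0,0],0,0.005],
    [[0,0,0],0,0.005]
  ]
}}

```text
time_s: 37.03
ee_pos: [0.5593, 0.1652, 0.0081]
eef_rot: [3.141, 0.0, 2.846]
force: [-0.7, -0.7, 3.5]
grip_width: 0.0137
grip_force: 25.0
```

Emit:
{"api": "jog_arm", "payload": {
  "rows": [
    [[0,0,-0.003],0,0.005],
    [[0,0,-0.008],0,0.005],
    [[0,0,-0.018],0,0.005],
    [[0,0,-0.028],0,0.005],
    [[0,0,-0.03],0,0.005],
    [[0,0,-0.03],0,0.005],
    [[0,0,-0.02],0,0.005],
    [[0,0,-0.01],0,0.005],
    [[0,0,-0.003],0,0.005],
    [[0,0,0],0,0.005],
    [[0,0,0],0,0.005]
  ]
}}

```text
time_s: 37.95
ee_pos: [0.5585, 0.1651, 0.1564]
eef_rot: [-3.14, -0.002, 2.846]
force: [-0.8, -0.6, -1.5]
grip_width: 0.0134
grip_force: 25.0
```

```bash
python3 - <<'E'
from h import *
s=camera("side");P=cloud(s);c=camera("top");T=cloud(c);go()
for n,Q in(("s",P),("t",T)):
    print(n,"lid",circ(Q,(.555,.167),.085,.155,.177,.05),"pale",circ(Q,(.533,-.155),.08,.103,.115),"blue",circ(Q,(.533,-.155),.035,.088,.098),"plate",circ(Q,(.535,-.157),.1,.008,.02,.07))
E
```

```text
tcp [0.5586 0.165  0.1563] yaw 163.06 t 38.05 w 0.0135 gf 25.0 F [ 1.  -0.1 -0.6]
s lid (array([0.554 , 0.1668]), 0.0624, 540, np.float64(0.1681)) pale (array([ 0.5315, -0.1539]), 0.0599, 204, np.float64(0.1082)) blue (array([ 0.533, -0.154]), 0.0251, 62, np.float64(0.093)) plate (array([ 0.5351, -0.1593]), 0.0796, 66, np.float64(0.0119))
t lid (array([0., 0.]), 0.0, 0, np.float64(nan)) pale (array([ 0.5337, -0.1546]), 0.0604, 786, np.float64(0.1082)) blue (array([ 0.5341, -0.1531]), 0.025, 133, np.float64(0.0925)) plate (array([ 0.5358, -0.1564]), 0.0797, 423, np.float64(0.011))h.py:28: RuntimeWarning: Mean of empty slice.
  return c.round(4),round(float(np.sqrt(s[2]+c@c)),4),int(m.sum()),P[m][:,2].mean().round(4)
  ret = ret.dtype.type(ret / rcount)
```

Emit:
{"api": "jog_arm", "payload": {
  "rows": [
    [[-0.0016,-0.007,0],0,0.005],
    [[-0.004,-0.018,0],0,0.005],
    [[-0.007,-0.03,0],0,0.005],
    [[-0.008,-0.034,0],0,0.005],
    [[-0.008,-0.034,0],0,0.005],
    [[-0.008,-0.034,0],0,0.005],
    [[-0.008,-0.034,0],0,0.005],
    [[-0.008,-0.034,0],0,0.005],
    [[-0.008,-0.034,0],0,0.005],
    [[-0.008,-0.034,0],0,0.005],
    [[-0.003,-0.014,0],0,0.005],
    [[-0.002,-0.007,0],0,0.005]
  ]
}}

```text
time_s: 39.05
ee_pos: [0.5372, -0.1592, 0.1572]
eef_rot: [-3.141, -0.001, 2.843]
force: [0.2, -0.2, -1.5]
grip_width: 0.0137
grip_force: 25.0
```

Emit:
{"api": "jog_arm", "payload": {
  "rows": [
    [[0,0,0],0,0.005],
    [[0,0,0],0,0.005],
    [[0,0,0],0,0.005]
  ]
}}

```text
time_s: 39.3
ee_pos: [0.5381, -0.1555, 0.1577]
eef_rot: [3.141, -0.0, 2.847]
force: [-0.1, 0.8, -1.2]
grip_width: 0.0134
grip_force: 25.0
```

```bash
python3 - <<'E'
from h import *
s=camera("side");P=cloud(s);go((.5588-.0211,.165-.3216,.1121))
print("lid",circ(P,(.5337,-.1546),.085,.155,.177,.05),"pale",circ(P,(.533,-.155),.08,.103,.115))
E
```

```text
tcp [ 0.5382 -0.1555  0.1578] yaw 163.14 t 39.35 w 0.0136 gf 25.0 F [-0.1  0.1 -1.6]
to (0.5377, -0.1566, 0.1121) shift [ 0.0001 -0.0012  0.0457]
lid (array([ 0.5336, -0.1539]), 0.0631, 329, np.float64(0.1677)) pale (array([ 0.5332, -0.1534]), 0.0604, 238, np.float64(0.1083))
```

Lid and pale-tier fits agree within 1 mm. Lower the lid.

Emit:
{"api": "jog_arm", "payload": {
  "rows": [
    [[0,-0.001,0.006],0,0.005],
    [[0,0,0.01],0,0.005],
    [[0,0,0.01],0,0.005],
    [[0,0,0.007],0,0.005],
    [[0,0,0.004],0,0.005],
    [[0,0,0.002],0,0.005],
    [[0,0,0.001],0,0.005],
    [[0,0,0.001],0,0.005],
    [[0,0,0],0,0.005],
    [[0,0,0],0,0.005]
  ]
}}

```text
time_s: 40.18
ee_pos: [0.5379, -0.1577, 0.1171]
eef_rot: [-3.142, 0.0, 2.846]
force: [-0.4, -0.0, -0.6]
grip_width: 0.0138
grip_force: 25.0
```

Emit:
{"api": "jog_arm", "payload": {
  "rows": [
    [[0,0,0.001],0,0.005],
    [[0,0,0.001],0,0.005],
    [[0,0,0.001],0,0.005],
    [[0,0,0],0,0.005],
    [[0,0,0],0,0.005]
  ]
}}

```text
time_s: 40.6
ee_pos: [0.5377, -0.1576, 0.1138]
eef_rot: [3.142, -0.0, 2.846]
force: [1.0, 0.5, -1.7]
grip_width: 0.0136
grip_force: 25.0
```

Emit:
{"api": "jog_arm", "payload": {
  "rows": [
    [[0,0,0.001],0,0.005],
    [[0,0,0],0,0.005],
    [[0,0,0],0,0.005]
  ]
}}

```text
time_s: 40.85
ee_pos: [0.5378, -0.1576, 0.1128]
eef_rot: [-3.142, 0.0, 2.846]
force: [-0.8, 0.5, -1.3]
grip_width: 0.0137
grip_force: 25.0
```

Emit:
{"api": "jog_arm", "payload": {
  "rows": [
    [[0,0,0.0008],0,0.005],
    [[0,0,0],0,0.005],
    [[0,0,0],0,0.005]
  ]
}}

```text
time_s: 41.1
ee_pos: [0.5378, -0.1577, 0.1122]
eef_rot: [-3.141, 0.0, 2.846]
force: [0.5, -0.5, -0.7]
grip_width: 0.0136
grip_force: 25.0
```

Emit:
{"api": "jog_arm", "payload": {
  "rows": [
    [[0,0,0.0005],0,0.005],
    [[0,0,0],0,0.005],
    [[0,0,0],0,0.005]
  ]
}}

```text
time_s: 41.35
ee_pos: [0.538, -0.1577, 0.1121]
eef_rot: [-3.142, 0.001, 2.846]
force: [-1.1, 0.4, 5.7]
grip_width: 0.0134
grip_force: 25.0
```

Contact at the expected seated height. Release, rise and back away.

Emit:
{"api": "jog_arm", "payload": {
  "rows": [
    [[0,0,0],0,0.015],
    [[0,0,0],0,0.025],
    [[0,0,0],0,0.035],
    [[0,0,0],0,0.035],
    [[0,0,0],0,0.035],
    [[0,0,-0.01],0,0.035],
    [[0,0,-0.02],0,0.035],
    [[0,0,-0.03],0,0.035],
    [[0,0,-0.03],0,0.035],
    [[0.01,0.03,-0.01],0,0.035],
    [[0.01,0.035,0],0,0.035],
    [[0.01,0.035,0],0,0.035]
  ]
}}

```text
time_s: 42.35
ee_pos: [0.5383, -0.0524, 0.2133]
eef_rot: [3.141, 0.002, 2.844]
force: [0.7, -1.3, -0.1]
grip_width: 0.0352
grip_force: 0.0
```

Emit:
{"api": "jog_arm", "payload": {
  "rows": [
    [[0.01,0.035,0],0,0.035],
    [[0.01,0.035,0],0,0.035],
    [[0.01,0.035,0],0,0.035],
    [[0.01,0.03,0],0,0.035],
    [[0,0.01,0],0,0.035],
    [[0,0,0],0,0.035]
  ]
}}

```text
time_s: 42.85
ee_pos: [0.5423, 0.099, 0.2121]
eef_rot: [3.141, 0.0, 2.849]
force: [-0.1, -0.1, -0.5]
grip_width: 0.035
grip_force: 0.0
```

```bash
python3 - <<'E'
from h import *
s=camera("side");P=cloud(s);c=camera("top");T=cloud(c);go()
for n,Q in(("s",P),("t",T)):
    print(n,"lid",circ(Q,(.5337,-.1546),.085,.12,.132,.05),"plate",circ(Q,(.535,-.157),.1,.008,.02,.07),"steel",circ(Q,(.6127,-.3414),.05,.02,.032),"jar",circ(Q,(.601,.311),.04,.065,.085))
    m=(np.hypot(Q[...,0]-.5337,Q[...,1]+.1546)<.045)&(Q[...,2]>.157);print("bar",Q[m].mean(0).round(4))
    m=(np.abs(np.hypot(Q[...,0]-.5337,Q[...,1]+.1546)-.058)<.005)&(Q[...,2]>.118)&(Q[...,2]<.14);q=Q[m];print("tilt",np.linalg.lstsq(np.c_[q[:,:2]-[.5337,-.1546],np.ones(len(q))],q[:,2],rcond=None)[0].round(4))
cv2.imwrite("pics/f.png",cv2.resize(s["image"][70:290,140:400,::-1],None,fx=2.7,fy=2.7))
E
```

```text
tcp [0.5423 0.0965 0.2118] yaw 163.08 t 42.95 w 0.0351 gf 0.0 F [-0.1  0.3 -0.1]
s lid (array([ 0.5331, -0.1559]), 0.0624, 203, np.float64(0.1268)) plate (array([ 0.5348, -0.1561]), 0.0795, 141, np.float64(0.0119)) steel (array([ 0.613, -0.343]), 0.0285, 28, np.float64(0.0252)) jar (array([0.6019, 0.3132]), 0.0167, 230, np.float64(0.0742))
bar [ 0.5213 -0.1502  0.1632]
tilt [-0.0095 -0.0903  0.1331]
t lid (array([ 0.5341, -0.1555]), 0.0613, 608, np.float64(0.129)) plate (array([ 0.5358, -0.1565]), 0.0796, 418, np.float64(0.0109)) steel (array([ 0.6127, -0.3412]), 0.029, 102, np.float64(0.0237)) jar (array([0.6009, 0.3151]), 0.0146, 226, np.float64(0.0736))
bar [ 0.5333 -0.155   0.163 ]
tilt [ 0.0117 -0.0099  0.132 ]
```

View pics/f.png

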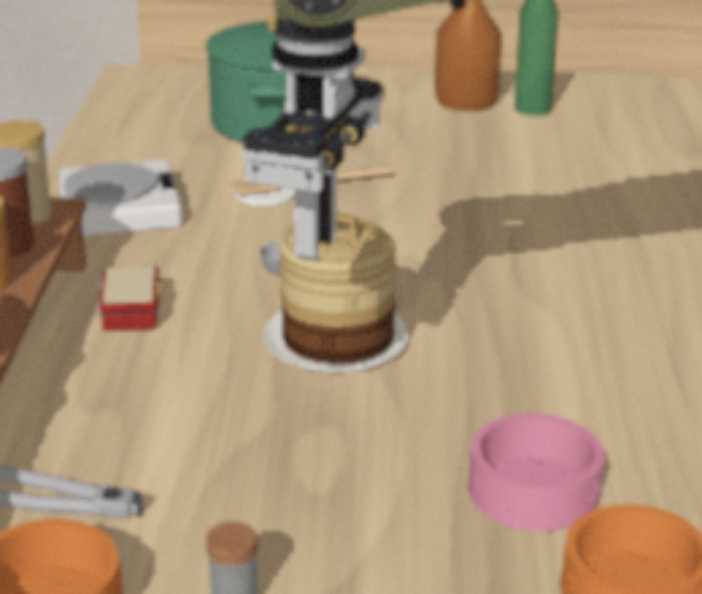

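The stack stands upright on the plate (338,300), with the lid seated: its bar top is at 0.163 m against 0.164 m expected. The steel bowl and jar are unmoved and the gripper is clear. Handing in.

```bash
python3 -c "
from station import *
print(hand_in())"
```

```text
the job is handed in; nothing more can be done
None
```

The steamer set is stacked in order on the plate, level and centred to within about 3 mm, with the steel bowl and pepper jar unmoved. The job is handed in at about 43 s on the robot's clock; the first two grabs at the brown tier closed empty because the reported fingertip height was about 36 mm off, but neither moved anything.

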